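# Stir two colours of packing beads together in a mixing dish

## Task

Take the stirring rod from its rest, tilt it over the dish and set its knob down lightly in the open middle of the dish until you feel the bottom; then, with the knob kept close to the bottom, stir the beads at least two full turns anticlockwise (seen from above), about midway between the middle and the wall, and go on, reaching out to the wall where needed, until each half of the dish, as parted by the blue line, holds beads of both colours. Lay the rod back in its rest as it lay before and let go. Press and stir gently: no bead may leave the dish, the dish must not be shoved along the table, and the other things are left alone.

Things in the scene. Friction and masses are not known exactly. Their poses are not given: they have to be found in the camera images.
- dish: round white dish standing loose on the table, about 1 kg: 200 mm outside diameter, 190 mm inside, rim 44 mm high, flat floor 5 mm thick. Origin: centre of its underside; z up. A thin blue line on the floor along the dish's y axis, through the middle, with blue marks at its ends on the rim, parts it into two halves, x > 0 and x < 0.
- dish_middle (a point): centre of the dish's floor, on the top side of the floor (axes as the dish)
- rod: stirring rod, 203 mm, 80 g, at the start level in its rest. Flat-sided black handle with orange end (95 long, 16 wide, 18 mm high; x = +5 to +100 mm), steel shaft 9 mm thick, round orange rubber knob, 26 mm in diameter, centre at x = -90 mm. Origin on the rod's axis near the handle's inner end; x runs along the rod from knob to handle; z up as it lies
- rod_grip (a point): where to pinch the rod: middle of the handle, on the rod's axis, 130 mm from the knob's centre (axes as the rod)
- rod_knob (a point): centre of the rod's rubber knob (radius 13 mm), axes as the rod
- rest: grey rod rest, fixed: foot 190 x 70 x 8 mm, two open-topped forks under the handle's rear (x = +85 mm, gap 22, top 56 mm high) and the shaft (x = -45 mm, gap 18, top 58 mm high). The rod lies along the rest's x axis, handle to +x, its axis 46 mm above the table, the handle free on both sides between the forks. Origin: on the table under the rod; z up
- rest_grip (a point): where point rod_grip belongs when the rod lies in its rest
- rest_knob (a point): where point rod_knob belongs when the rod lies in its rest
- dropper: bystander: small dropper bottle with a black top, 32 x 31 x 90 mm, origin at the centre of its underside
- petri: bystander: flat round culture dish, 94 mm across, 19 mm high, origin at the centre of its underside
- marker_pen: bystander: red and black marker lying on the table, 102 mm long, 12 mm thick, origin at its underside
- green_0: green bead, one of four: chunky upright barrel 28 mm in diameter, 22 mm high, 25 g, flat ends; origin: centre of its underside; z up as it stands at the start
- green_1: green bead, one of four: chunky upright barrel 28 mm in diameter, 22 mm high, 25 g, flat ends; origin: centre of its underside; z up as it stands at the start
- green_2: green bead, one of four: chunky upright barrel 28 mm in diameter, 22 mm high, 25 g, flat ends; origin: centre of its underside; z up as it stands at the start
- green_3: green bead, one of four: chunky upright barrel 28 mm in diameter, 22 mm high, 25 g, flat ends; origin: centre of its underside; z up as it stands at the start
- red_0: red bead, one of four: chunky upright barrel 28 mm in diameter, 22 mm high, 25 g, flat ends; origin: centre of its underside; z up as it stands at the start
- red_1: red bead, one of four: chunky upright barrel 28 mm in diameter, 22 mm high, 25 g, flat ends; origin: centre of its underside; z up as it stands at the start
- red_2: red bead, one of four: chunky upright barrel 28 mm in diameter, 22 mm high, 25 g, flat ends; origin: centre of its underside; z up as it stands at the start
- red_3: red bead, one of four: chunky upright barrel 28 mm in diameter, 22 mm high, 25 g, flat ends; origin: centre of its underside; z up as it stands at the start

How it is judged (in metres and radians):
On the way, in this order (a step that is already met when the one before it is completed fails the run):
1. the rod is lifted clear of its rest (height (world z) of rod_grip above 0.09 m), for 0.1 s.
2. the knob touches the dish's floor within 18 mm of the dish's middle (horizontal distance between rod_knob and dish_middle below 0.018 m and z of rod_knob in the frame of dish below 0.0215 m and contact force between rod and dish above 0.3 N), for 0.02 s.
3. stirring anticlockwise, the knob low (its centre under 30 mm above the dish's underside) comes to the +x side of the dish (20 mm or more out, within 20 mm of that axis) (x of rod_knob in the frame of dish between 0.02 and 0.095 m and y of rod_knob in the frame of dish between -0.02 and 0.02 m and z of rod_knob in the frame of dish below 0.03 m), for 0.04 s.
4. stirring anticlockwise, the knob low (its centre under 30 mm above the dish's underside) comes to the +y side of the dish (20 mm or more out, within 20 mm of that axis) (y of rod_knob in the frame of dish between 0.02 and 0.095 m and x of rod_knob in the frame of dish between -0.02 and 0.02 m and z of rod_knob in the frame of dish below 0.03 m), for 0.04 s.
5. stirring anticlockwise, the knob low (its centre under 30 mm above the dish's underside) comes to the -x side of the dish (20 mm or more out, within 20 mm of that axis) (x of rod_knob in the frame of dish between -0.095 and -0.02 m and y of rod_knob in the frame of dish between -0.02 and 0.02 m and z of rod_knob in the frame of dish below 0.03 m), for 0.04 s.
6. stirring anticlockwise, the knob low (its centre under 30 mm above the dish's underside) comes to the -y side of the dish (20 mm or more out, within 20 mm of that axis) (y of rod_knob in the frame of dish between -0.095 and -0.02 m and x of rod_knob in the frame of dish between -0.02 and 0.02 m and z of rod_knob in the frame of dish below 0.03 m), for 0.04 s.
7. stirring anticlockwise, the knob low (its centre under 30 mm above the dish's underside) comes back to the +x side of the dish (20 mm or more out, within 20 mm of that axis) (all of step 3), for 0.04 s.
At the end, for the whole second after the job is handed in: Each side of the blue line holds a green and a red bead, centre 3 mm or more beyond it; all beads at rest on the dish floor; the rod still in its rest, grip and knob within 15 mm of place; dish level, within 30 mm of its start; dropper, culture dish and marker within 30 mm of theirs (x of any of green_0, green_1, green_2, green_3 in the frame of dish above 0.003 m and x of any of green_0, green_1, green_2, green_3 in the frame of dish below -0.003 m and x of any of red_0, red_1, red_2, red_3 in the frame of dish above 0.003 m and x of any of red_0, red_1, red_2, red_3 in the frame of dish below -0.003 m and horizontal distance between each of green_0, green_1, green_2, green_3, red_0, red_1, red_2, red_3 and dish_middle below 0.092 m and z of each of green_0, green_1, green_2, green_3, red_0, red_1, red_2, red_3 in the frame of dish below 0.024 m and linear speed of each of green_0, green_1, green_2, green_3, red_0, red_1, red_2, red_3, rod below 0.02 m/s and distance between rod_grip and rest_grip below 0.015 m and distance between rod_knob and rest_knob below 0.015 m and angle between dish's own z axis and vertical below 0.05 rad and distance of each of dish, dropper, petri, marker_pen from where it was at the start of the episode below 0.03 m); the robot touches nothing.
It fails at once if the dish is shoved more than 30 mm (distance of dish from where it was at the start of the episode above 0.03 m).
It fails at once if the rod presses on the dish with more than 25 N (contact force between rod and dish above 25 N).
It fails at once if the fingers touch a bead (contact force between the fingers and green_0 above 0.5 N or contact force between the fingers and green_1 above 0.5 N or contact force between the fingers and green_2 above 0.5 N or contact force between the fingers and green_3 above 0.5 N or contact force between the fingers and red_0 above 0.5 N or contact force between the fingers and red_1 above 0.5 N or contact force between the fingers and red_2 above 0.5 N or contact force between the fingers and red_3 above 0.5 N).
It fails at once if a bead leaves the dish (horizontal distance between any of green_0, green_1, green_2, green_3, red_0, red_1, red_2, red_3 and dish_middle above 0.11 m).
It fails at once if a bystander is moved more than 30 mm (distance of any of dropper, petri, marker_pen from where it was at the start of the episode above 0.03 m).
It also fails if it takes over 72 s, if anything falls off the work surface, if the arm or the gripper's body presses on something with over 40 N, if the wrist force passes 120 N, or if a joint passes its speed limit or range.

## Robot

A 6-joint arm with a two-finger parallel gripper is mounted at the origin on a cart in front of the work surface, level with it; the furniture and walls round the work are solid. World frame = base frame: x ahead of the robot, y to its left, z up, the work surface at z = 0. Lengths are in mm, angles in rad, forces in N, time in s.
With the tool pointing down it reaches from about 275 to 850 mm from the base axis. Payload 5.2 kg.
Tool frame: the origin (TCP) lies midway between the tips of the shut fingers; the grasp point (between the pads) lies 19 mm behind it (hold_point_z is the distance from the TCP to the grasp point, in mm); z points along the fingers, x is the direction in which the jaws open and shut, and the axes are right-handed (so a half turn about z gives the same grasp; the last joint's range is limited). The gripper opens to 85 mm and grips with 20 to 120 N. Pads are 22 mm wide; open, the fingers measure 114 mm over their backs; the gripper's body (76 mm by 85 mm) begins 54 mm behind the grasp point. The pads swing forward as they close: fully open they stand 13 mm farther back than shut.
Start: joints at [-1.379, 0.259, 1.535, -0, 1.348, -0.203], TCP at [211.564, -507.687, 231.31] pointing down, gripper open.
Joint ranges: [-3.14, 3.14], [-0.91, 2.08], [0.19, 2.58], [-1.22, 4.36], [0.22, 2.71], [-3.12, 3.12]. Speed limits (rad/s): [2.57, 2.57, 3.14, 3.14, 3.14, 3.14].

## Interface

Orientations are given as a rotation vector (axis times angle).
In Python, from plant import * gives the robot as it stands.
- The arm moves only by the shell command python3 -m creep 'ROWS' [FORCE]. ROWS is JSON, a list that holds one entry, the list of rows, each a list of 7 numbers: the shift along the tool's x, y, z normalised to -1 to 1, where 1 is 80 mm, then the turn, a rotation vector about the tool's x, y, z normalised to -1 to 1, where 1 is 2 pi rad, then the opening, from -1 (shut) to 1 (fully open). A call has 1 to 20 rows; each row is the pose to reach, as a shift and turn from the pose commanded when the call began, along the tool's axes at that moment, turning the shorter way round; what a row does not reach only later rows make up. A row lasts 1/10 s, in which the tool goes at most 50 mm and 8.59 degrees, less where a joint would pass 70% of its speed; a pose out of reach is approached as far as the arm can. A call with a number of a shift or a turn outside -1 to 1 is refused whole. A call with a gripper value outside its range is refused whole. The fingers move at their own pace and stop on an object; FORCE is the grip in N (left out, the last holds). Time passes only in rows, so rows that repeat a pose let the fingers close. It gives the time, the measured TCP pose, the force and the opening at its end, in the units of the state.
- state(): the state, without advancing time (a new reading comes with each control period).
- capture(name): name is "side" or "top" or "wrist"; returns a dict with "color" (384x512x3 uint8, red, green, blue), "vfov" (degrees; the focal length in pixels is half the picture's height over the tangent of half this angle, whatever the lens; pixels are square), "cx", "cy" (the principal point, pixels), "R" (3x3) and "t" (3): a world point X has camera coordinates R X + t. Camera axes: x right, y down, z forward; pixel columns grow to the right and rows downward; lengths in mm; the calibration is good to about 2 mm. A picture is of the moment at which its call begins. There is no depth.
- job_done(): hands the job in, once; it reports no verdict.
The state is a dict: "time_s": time; "joints": joint angles; "dq": joint speeds; "tau": joint torques, N m; "position": TCP position; "tcp_rot": TCP orientation; "wrist_force": force on the tool from outside, world axes, zero at the start; "ft_torque": the same for the moment, N m; "opening": opening from 0.0 (shut) to 1.0 (fully open).
Only numpy, scipy, OpenCV 4.12 (cv2) and the standard library are available. Lean on these libraries where they do the work, as an engineer would, in place of code of your own. Each camera call takes 0.05 s, during which the arm holds its last target.

## Working session

There is one attempt and no reset: what is moved stays moved. The work goes in short steps, Python scripts to look and compute and a shell command to move; the robot and the scene stay as the last step left them, time stands still between calls to the robot, and variables do not carry over. Pictures are saved under pics/ and viewed, and the job is handed in when it is done.

```bash
ls; mkdir -p pics
cat > h.py <<'E'
from plant import *
import numpy as np, cv2
def snap(n,f):
    c=capture(n); cv2.imwrite('pics/'+f,cv2.cvtColor(np.asarray(c['color'],np.uint8),cv2.COLOR_RGB2BGR)); return c
def ray(c,u,v,z):
    R=np.array(c['R']);t=np.array(c['t']);H,W=np.asarray(c['color']).shape[:2]
    f=H/2/np.tan(np.radians(c['vfov'])/2)
    d=R.T@np.array([(u-c['cx'])/f,(v-c['cy'])/f,1]);o=-R.T@t
    return o+d*(z-o[2])/d[2]
def proj(c,X):
    R=np.array(c['R']);t=np.array(c['t']);H=np.asarray(c['color']).shape[0]
    f=H/2/np.tan(np.radians(c['vfov'])/2); p=R@np.array(X,float)+t
    return np.array([c['cx']+f*p[0]/p[2],c['cy']+f*p[1]/p[2]])
E
python3 - <<'E'
from h import *
for n in ("side","top","wrist"):
    c=snap(n,n+'0.png'); print(n,c['vfov'],c['cx'],c['cy'],-np.array(c['R']).T@np.array(c['t']))
s=state();print(s)
E
```

```text
pics
side 45.964983770594785 258.45427488803983 193.8491995307811 [ 152.52681184 -889.21442239  635.83999759]
top 57.29249348116854 254.95608089593523 192.729289305413 [421.26223982 -10.14595256 962.17750584]
wrist 68.41366812758632 254.98217318595485 188.1073460822078 [ 275.84825014 -481.59884445  373.18151662]
{'time_s': 0.15, 'joints': array([-1.37879905e+00,  2.59194433e-01,  1.53583681e+00,  3.52654717e-06,
        1.34801976e+00, -2.02774379e-01]), 'dq': array([ 0.00065145, -0.00061274, -0.00498452, -0.00152885, -0.00047591,
       -0.00055249]), 'tau': array([ 1.83816839e-03, -4.46387708e+01, -2.90819657e+01, -2.37398881e-04,
        8.15684558e-03, -2.94577205e-05]), 'position': array([ 211.48406214, -507.26817464,  230.65348658]), 'tcp_rot': array([-2.61308048e+00,  1.74209185e+00,  1.60669063e-03]), 'wrist_force': array([ 0.09461417, -0.20154762,  0.71636388]), 'ft_torque': array([0.0052119 , 0.04016184, 0.02248123]), 'opening': 1.0025572288299087}
```

View pics/top0.png

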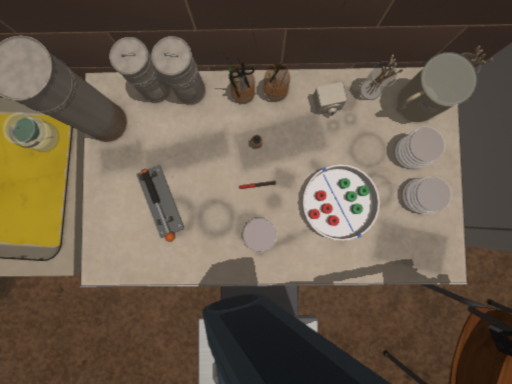

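View pics/side0.png

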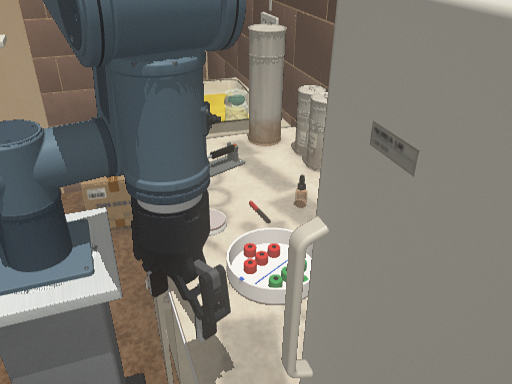

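View pics/wrist0.png

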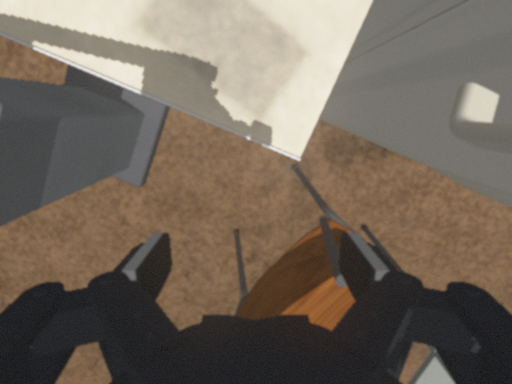

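Run:
```python
from h import *
c=snap('top','top1.png'); im=np.asarray(c['color'],np.uint8)
hsv=cv2.cvtColor(im,cv2.COLOR_RGB2HSV)
def blobs(m,lab,z,amin=8):
    n,l,st,ce=cv2.connectedComponentsWithStats(m.astype(np.uint8))
    for i in range(1,n):
        if st[i,4]>=amin: print(lab,ce[i].round(1),st[i,4],ray(c,*ce[i],z)[:2].round(1))
roi=np.zeros(im.shape[:2],bool); roi[155:250,290:390]=1
H,S,V=[hsv[...,i].astype(int) for i in range(3)]
blobs(roi&(S>120)&((H<10)|(H>170))&(V>80),'red',22)
blobs(roi&(S>120)&(H>45)&(H<90)&(V>40),'green',22)
blobs(roi&(S>80)&(H>105)&(H<130),'blue',5,4)
# blue px
m=roi&(S>80)&(H>105)&(H<130); ys,xs=np.nonzero(m)
P=np.array([ray(c,x,y,5)[:2] for x,y in zip(xs,ys)])
vx=cv2.fitLine(P.astype(np.float32),cv2.DIST_HUBER,0,.01,.01).ravel();print('line',vx)
# dish white
m=(roi&(S<40)&(V>190)).astype(np.uint8); m=cv2.morphologyEx(m,cv2.MORPH_OPEN,np.ones((3,3)))
cs,_=cv2.findContours(m,cv2.RETR_EXTERNAL,cv2.CHAIN_APPROX_NONE); k=max(cs,key=cv2.contourArea)
e=cv2.fitEllipse(k);print('ell',e,ray(c,*e[0],44)[:2],ray(c,*e[0],0)[:2])
# rod orange
roi[:]=0;roi[160:250,130:190]=1
blobs(roi&(S>150)&(H<20)&(V>120),'or',46)
blobs(roi&(V<60),'blk',55)
big=lambda a,b,cc,d,n:cv2.imwrite('pics/'+n,cv2.cvtColor(cv2.resize(im[a:b,cc:d],None,fx=6,fy=6,interpolation=cv2.INTER_CUBIC),cv2.COLOR_RGB2BGR))
big(155,250,290,390,'dish1.png');big(160,250,125,200,'rest1.png')
```

```text
red [320.7 195.1] 70 [ 474.9 -171.9]
red [326.6 208. ] 68 [ 440.3 -186.9]
red [314.  213.7] 68 [ 425.5 -153.1]
red [333.3 220.1] 69 [ 407.9 -203.9]
green [342.8 182.3] 19 [ 508.6 -231.8]
green [363.5 190.1] 33 [ 487.  -286.2]
green [351.  195.7] 24 [ 472.5 -252.4]
green [356.  207.9] 19 [ 439.7 -264.8]
blue [323.6 168.8] 8 [ 547.9 -184.5]
blue [358.7 235.1] 9 [ 366.7 -274.4]
line [ 8.9665544e-01  4.4272909e-01  4.4769974e+02 -2.3425304e+02]
ell ((336.52972412109375, 202.0736083984375), (57.50245666503906, 60.49489212036133), 10.530983924865723) [ 455.00188005 -208.8420292 ] [ 456.61871793 -218.3637473 ]
or [143.5 170.9] 11 [542.8 296.7]
or [169.2 236.6] 56 [370.1 227.5]
blk [150.6 186.4] 251 [500.7 274.7]
```

View pics/dish1.png

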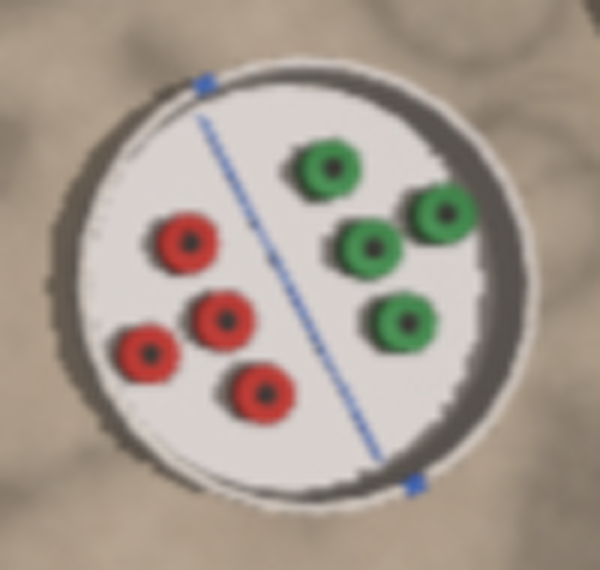

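View pics/rest1.png

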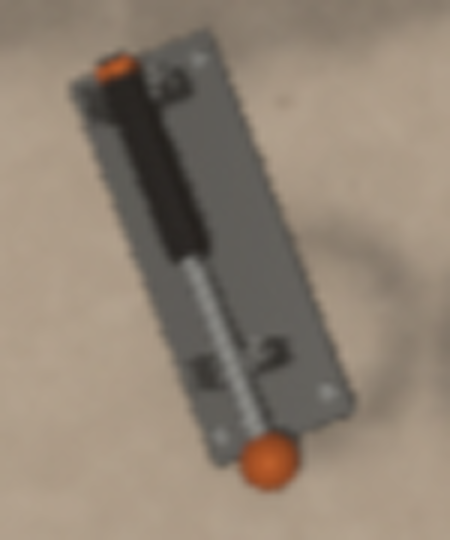

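```bash
python3 -m creep '[[[-1,-0.91,0,0,0,0,1],[-1,-0.91,0,0,0,0,1],[-1,-0.91,0,0,0,0,1]]]'
python3 -m creep '[[[-1,-0.91,0,0,0,0,1],[-1,-0.91,0,0,0,0,1],[-1,-0.91,0,0,0,0,1]]]'
```

```text
time_s: 0.5
position: [248.9, -400.9, 230.9]
tcp_rot: [-2.613, 1.738, 0.003]
wrist_force: [-0.0, -1.0, -0.4]
opening: 1.002
time_s: 0.8
position: [285.1, -299.8, 231.2]
tcp_rot: [-2.615, 1.738, 0.002]
wrist_force: [0.6, -0.3, -0.0]
opening: 1.002
```

Run:
```python
from h import *
s=state();print(s['position'],s['joints'],s['tcp_rot'],s['wrist_force'])
c=capture('top'); 
a=ray(c,323.6,168.8,44);b=ray(c,358.7,235.1,44);print('marks',a,b,(a+b)/2,np.linalg.norm(a-b),np.degrees(np.arctan2(*(a-b)[1::-1])))
```

```text
[ 285.06764077 -299.79952507  231.18637885] [-1.08276063e+00  8.06478906e-03  1.83039296e+00  1.21151623e-03
  1.30499094e+00  8.99265852e-02] [-2.61498044e+00  1.73766268e+00  1.68819030e-03] [ 0.56916343 -0.25668393 -0.01770728]
marks [ 542.64719594 -177.31471243   44.        ] [ 368.93622303 -263.76318609   44.        ] [ 455.79170949 -220.53894926   44.        ] 194.03309178653004 26.457553239095255
```

```bash
for i in 1; do python3 -m creep '[[[-1,-0.91,0,0,0,0,1],[-1,-0.91,0,0,0,0,1],[-1,-0.91,0,0,0,0,1]]]'; python3 -m creep '[[[-1,-0.91,0,0,0,0,1],[-1,-0.91,0,0,0,0,1],[-1,-0.91,0,0,0,0,1]]]'; python3 -m creep '[[[-1,-0.91,0,0,0,0,1],[-1,-0.91,0,0,0,0,1],[-1,-0.91,0,0,0,0,1]]]'; python3 -m creep '[[[-1,-0.91,0,0,0,0,1],[-1,-0.91,0,0,0,0,1],[-1,-0.91,0,0,0,0,1]]]'; python3 -m creep '[[[-1,-0.91,0,0,0,0,1],[-1,-0.91,0,0,0,0,1],[-1,-0.91,0,0,0,0,1],[-1,-0.91,0,0,0,0,1]]]'; done
python3 - <<'E'
from h import *
s=state();print(s['joints'],s['wrist_force']); c=snap('wrist','w1.png')
for p in ([370.1,227.5,46],[490.8,275.8,46],[538,294,46]): print(proj(c,p))
E
```

```text
time_s: 1.15
position: [321.6, -199.5, 231.4]
tcp_rot: [-2.616, 1.738, 0.0]
wrist_force: [0.7, -1.0, -0.7]
opening: 0.998
time_s: 1.45
position: [358.5, -97.7, 231.5]
tcp_rot: [-2.617, 1.736, -0.001]
wrist_force: [0.3, -1.1, -0.7]
opening: 1.003
time_s: 1.75
position: [395.5, 4.0, 231.5]
tcp_rot: [-2.617, 1.736, -0.001]
wrist_force: [0.6, -0.0, 0.4]
opening: 0.999
time_s: 2.05
position: [432.4, 105.5, 231.3]
tcp_rot: [-2.616, 1.737, -0.001]
wrist_force: [-0.8, 0.2, 0.3]
opening: 1.0
time_s: 2.45
position: [467.7, 204.6, 230.6]
tcp_rot: [2.614, -1.74, 0.0]
wrist_force: [-0.1, 0.8, 0.3]
opening: 1.002
[ 1.94235039e-01  1.88583951e-01  1.62742058e+00 -1.05497402e-03
  1.32651826e+00  1.36880878e+00] [-0.09606046  0.77560143  0.31552151]
[207.41086616 233.03099455]
[203.9844931  127.68766944]
[203.0274098   80.18583801]
```

View pics/w1.png

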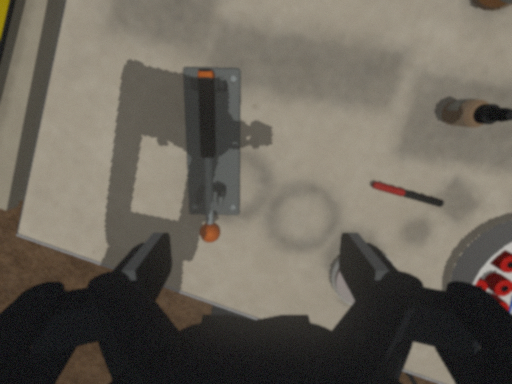

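Run:
```python
from h import *
c=snap('wrist','w2.png'); im=np.asarray(c['color'],np.uint8); hsv=cv2.cvtColor(im,cv2.COLOR_RGB2HSV)
H,S,V=[hsv[...,i].astype(int) for i in range(3)]
roi=np.zeros(H.shape,bool); roi[60:245,190:230]=1
n,l,st,ce=cv2.connectedComponentsWithStats((roi&(S>140)&(H<22)&(V>100)).astype(np.uint8))
for i in range(1,n):
    if st[i,4]>8: print(ce[i],st[i],ray(c,*ce[i],46),ray(c,*ce[i],55))
P=[]
for r in range(82,155,8):
    x=np.nonzero(roi[r]&(V[r]<50)&(np.abs(np.arange(512)-207)<14))[0]; print(r,x.min(),x.max(),ray(c,x.mean(),r,55)[:2].round(1)); P.append(ray(c,x.mean(),r,55)[:2])
f=cv2.fitLine(np.array(P,np.float32),cv2.DIST_L2,0,.01,.01).ravel();print(f,np.degrees(np.arctan2(f[1],f[0])))
```

```text
[204.62  73.02] [197  70  16   7 100] [544.9651594  293.79493121  46.        ] [544.59826127 292.03296855  55.        ]
[210.40860215 232.19354839] [204 224  14  17 186] [371.9645737  223.55085274  46.        ] [376.35597565 223.72092056  55.        ]
82 197 212 [536.2 289.1]
90 197 213 [528.9 285.9]
98 198 213 [521.4 282.7]
106 198 213 [513.7 279.8]
114 198 213 [505.8 277. ]
122 198 214 [498.  273.6]
130 199 214 [490.1 270.1]
138 199 214 [481.9 267.1]
146 199 214 [473.5 264.1]
154 200 213 [465. 261.]
[9.2997885e-01 3.6761299e-01 5.0143521e+02 2.7505038e+02] 21.568478
```

```bash
python3 -m creep '[[[-0.66,-0.6,1,0,0,0.003,1],[-0.66,-0.6,1,0,0,0.003,1],[-0.66,-0.6,1,0,0,0.003,1],[-0.66,-0.6,1,0,0,0.003,1]]]'
python3 - <<'E'
from h import *
from scipy.spatial.transform import Rotation as Ro
s=state();print(s['position'],s['wrist_force']); print(Ro.from_rotvec(s['tcp_rot']).as_matrix().round(4))
c=snap('wrist','w3.png')
E
```

```text
time_s: 2.95
position: [490.0, 270.8, 149.9]
tcp_rot: [2.594, -1.766, -0.003]
wrist_force: [-0.7, 0.4, 0.2]
opening: 1.003
[489.95899937 270.75427958 149.91033351] [-0.66537951  0.40406548  0.15951531]
[[ 3.668e-01 -9.303e-01 -3.400e-03]
 [-9.303e-01 -3.668e-01 -1.800e-03]
 [ 4.000e-04  3.900e-03 -1.000e+00]]
```

View pics/w3.png

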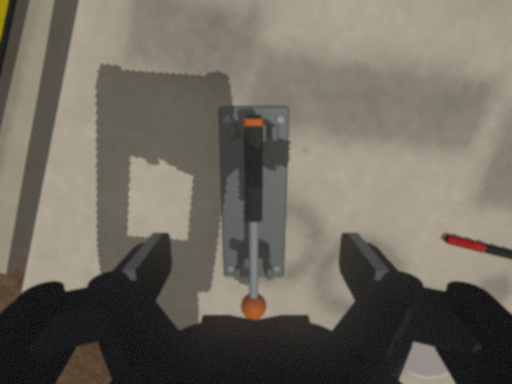

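Run:
```python
from h import *
c=snap('wrist','w4.png'); im=np.asarray(c['color'],np.uint8); hsv=cv2.cvtColor(im,cv2.COLOR_RGB2HSV)
H,S,V=[hsv[...,i].astype(int) for i in range(3)]
roi=np.zeros(H.shape,bool); roi[110:325,235:275]=1
n,l,st,ce=cv2.connectedComponentsWithStats((roi&(S>140)&(H<22)&(V>100)).astype(np.uint8))
for i in range(1,n):
    if st[i,4]>8: print(ce[i],st[i],ray(c,*ce[i],46))
P=[]
for r in range(132,214,8):
    x=np.nonzero(roi[r]&(V[r]<50)&(np.abs(np.arange(512)-254)<14))[0]; P.append(ray(c,x.mean(),r,55)[:2])
f=cv2.fitLine(np.array(P,np.float32),cv2.DIST_L2,0,.01,.01).ravel();print(f,np.degrees(np.arctan2(f[1],f[0])))
for r in (117,126,220): print(r,ray(c,254,r,55)[:2])
print(ray(c,254,118,46)[:2])
```

```text
[252.53472222 122.90277778] [243 119  20   9 144] [544.05724322 292.92110094  46.        ]
[253.03814714 308.09809264] [242 298  23  22 367] [369.98024508 224.31133159  46.        ]
[9.2057645e-01 3.9056239e-01 5.0490372e+02 2.7891519e+02] 22.989496
117 [549.31986732 293.61487375]
126 [542.59196766 290.97391973]
220 [464.88417161 260.47068287]
[548.31244391 293.24318585]
```

```bash
python3 -m creep '[[[0,-0.02,1,0,0,0,1],[0,-0.02,1,0,0,0,1],[0,-0.02,1,0,0,0,1]]]'; python3 -m creep '[[[0,0,0.53,0,0,0,1],[0,0,0.53,0,0,0,1],[0,0,0.53,0,0,0,1]]]'
python3 -m creep '[[[0,0,0.53,0,0,0,1],[0,0,0.53,0,0,0,1]]]' 2>&1 >/dev/null | head -1
python3 - <<'E'
from h import *
print(state()['position']); snap('wrist','w5.png'); snap('side','s5.png')
E
```

```text
time_s: 3.35
position: [490.0, 270.9, 69.4]
tcp_rot: [2.592, -1.766, -0.005]
wrist_force: [-0.5, -0.0, -0.2]
opening: 1.001
time_s: 3.65
position: [492.8, 272.7, 31.0]
tcp_rot: [-2.596, 1.767, -0.001]
wrist_force: [-0.1, 0.1, 0.1]
opening: 0.999
[494.86612867 273.5782087  -12.06095778]
```

Run:
```python
from h import *
s=state();print(s['position'],s['wrist_force'],s['ft_torque'],s['tcp_rot'])
```

```text
[493.51934959 273.27907678 -11.21830951] [-0.9189702   0.08221611  0.2273043 ] [-0.01515667  0.04500526  0.01832629] [-2.59569088  1.76619841 -0.00261524]
```

View pics/w5.png

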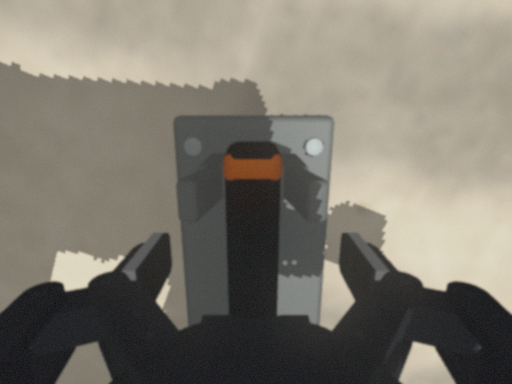

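View pics/s5.png

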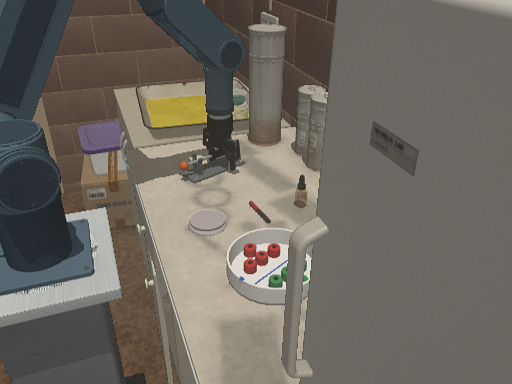

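```bash
python3 -m creep '[[[0,0,-0.53,0,0,0,1],[0,0,-0.53,0,0,0,1],[0,0,-0.53,0,0,0,1],[0,0,-0.53,0,0,0,1]]]'
python3 - <<'E'
from h import *
s=state();print(s['position'],s['wrist_force'],s['tcp_rot']);c=snap('wrist','w6.png')
im=np.asarray(c['color'],np.uint8); hsv=cv2.cvtColor(im,cv2.COLOR_RGB2HSV)
H,S,V=[hsv[...,i].astype(int) for i in range(3)]
n,l,st,ce=cv2.connectedComponentsWithStats(((S>140)&(H<22)&(V>100)).astype(np.uint8))
for i in range(1,n):
    if st[i,4]>20: print(ce[i],st[i],ray(c,*ce[i],46),ray(c,ce[i][0],st[i,1],46))
E
```

```text
time_s: 4.35
position: [492.1, 273.0, 29.8]
tcp_rot: [-2.597, 1.767, -0.001]
wrist_force: [-0.1, -0.1, 0.1]
opening: 1.0
[492.06859063 273.02667367  29.82681569] [-0.05716437 -0.10407757  0.06283282] [-2.59699435e+00  1.76665258e+00 -8.40770286e-04]
[254.33970276 141.91507431] [236 134  38  16 471] [543.65785913 292.75248515  46.        ] [546.88486359 294.02353876  46.        ]
```

View pics/w6.png

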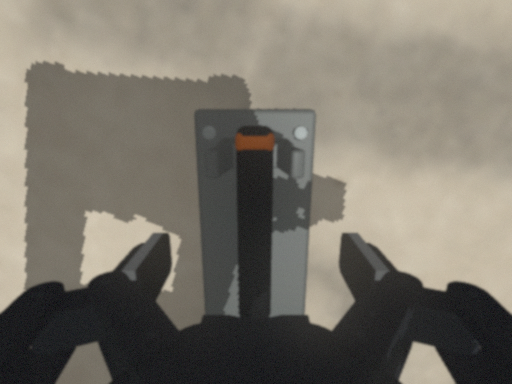

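```bash
python3 -m creep '[[[0,0,0.03,0,0,0,0],[0,0,0.03,0,0,0,-1],[0,0,0.03,0,0,0,-1],[0,0,0.03,0,0,0,-1],[0,0,0.03,0,0,0,-1],[0,0,0.03,0,0,0,-1],[0,0,0.03,0,0,0,-1],[0,0,0.03,0,0,0,-1],[0,0,0.03,0,0,0,-1],[0,0,0.03,0,0,0,-1],[0,0,0.03,0,0,0,-1],[0,0,0.03,0,0,0,-1]]]' 110
python3 - <<'E'
from h import *
s=state();print(s['position'],s['wrist_force'],s['tcp_rot'],s['opening']*85,s['ft_torque'])
E
```

```text
time_s: 5.6
position: [492.1, 273.1, 26.6]
tcp_rot: [-2.597, 1.767, -0.0]
wrist_force: [-0.6, -0.9, 2.1]
opening: 0.163
[492.12610393 273.05381475  26.58276187] [-0.64124623 -0.91750362  2.06290696] [-2.59730234e+00  1.76712859e+00 -1.47648069e-04] 13.836141579786615 [ 0.02523607 -0.03069381  0.07731451]
```

```bash
python3 -m creep '[[[0,0,-0.3,0,0,0,-1],[0,0,-0.6,0,0,0,-1],[0,0,-1,0,0,0,-1]]]'; python3 -m creep '[[[0,0,-0.5,0,0,0,-1],[0,0,-1,0,0,0,-1],[0,0,-1,0,0,0,-1],[0,0,-1,0,0,0,-1]]]';python3 - <<'E'
from h import *
s=state();print(s['position'],s['wrist_force'],s['tcp_rot'],s['opening']*85,s['ft_torque'])
snap('top','t7.png');snap('side','s7.png');snap('wrist','w7.png')
E
```

```text
time_s: 5.9
position: [490.9, 272.6, 105.9]
tcp_rot: [2.595, -1.766, -0.003]
wrist_force: [-0.2, 0.8, -1.3]
opening: 0.167
time_s: 6.3
position: [492.4, 273.1, 187.2]
tcp_rot: [-2.596, 1.766, -0.002]
wrist_force: [0.0, 0.3, -1.4]
opening: 0.167
[492.3883119  273.12882696 187.21291571] [ 0.03930706  0.26354026 -1.39482879] [-2.59608673e+00  1.76634012e+00 -1.93352213e-03] 14.201658443697708 [-0.01622625 -0.01482609  0.03045501]
```

View pics/s7.png

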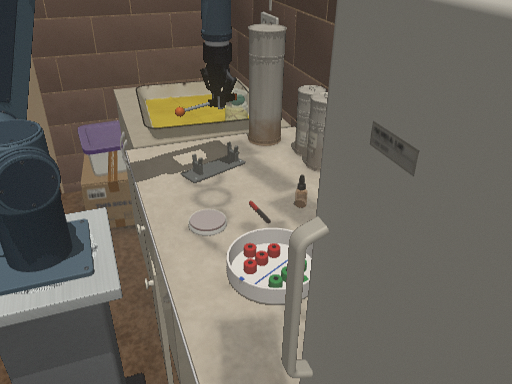

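View pics/t7.png

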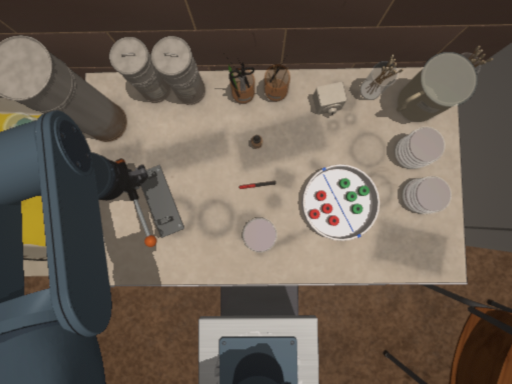

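View pics/w7.png

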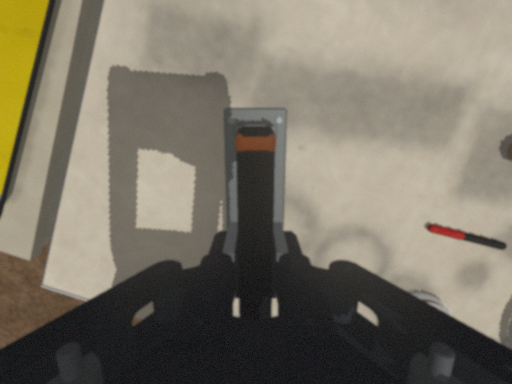

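```bash
cat >> h.py <<'E'
from scipy.spatial.transform import Rotation as Ro, Slerp
L=[130.,19.]; ZOFF=0.
def pose(knob,tilt,az,k=(0,130.,-19.)):
    t=np.radians(tilt);a=np.radians(az);u=np.array([np.cos(a),np.sin(a),0]);z=np.array([0,0,1.])
    r=np.cos(t)*u+np.sin(t)*z; tz=np.sin(t)*u-np.cos(t)*z; y=-r; x=np.cross(y,tz)
    R=np.column_stack([x,y,tz]); return np.array(knob,float)-R@np.array(k),R
def knobnow(k=(0,130.,-19.)):
    s=state();R=Ro.from_rotvec(s['tcp_rot']).as_matrix();return s['position']+R@np.array(k)
def rel(p,R,s=None):
    s=s or state();R0=Ro.from_rotvec(s['tcp_rot']).as_matrix()
    return np.r_[R0.T@(p-s['position'])/80,Ro.from_matrix(R0.T@R).as_rotvec()/(2*np.pi)]
E
python3 - <<'E'
from h import *
print(knobnow())
pts={}
for n in('top','side'):
    c=capture(n);im=np.asarray(c['color'],np.uint8);hsv=cv2.cvtColor(im,cv2.COLOR_RGB2HSV);H,S,V=[hsv[...,i].astype(int) for i in range(3)]
    u,v=proj(c,knobnow());m=(S>140)&(H<18)&(V>90);yy,xx=np.mgrid[:384,:512];m&=(abs(xx-u)<15)&(abs(yy-v)<15)
    q=np.array([xx[m].mean(),yy[m].mean()]);print(n,(u,v),q,m.sum())
    o=-np.array(c['R']).T@np.array(c['t']);d=ray(c,*q,0)-o;pts[n]=(o,d/np.linalg.norm(d))
(o1,d1),(o2,d2)=pts['top'],pts['side']
st=np.linalg.lstsq(np.c_[d1,-d2],o2-o1,rcond=None)[0];a=o1+d1*st[0];b=o2+d2*st[1];print(a,b,(a+b)/2)
p,R=pose([456,-220.5,140],60,-25.8);print(p,rel(p,R))
p,R=pose([456,-220.5,140],0,-25.8);print(p,rel(p,R))
E
```

```text
[370.02756308 224.91649743 204.05451432]
top (np.float64(151.42642022803614), np.float64(240.85844497945732)) [150.58715596 241.5412844 ] 109
side (np.float64(179.38701846493086), np.float64(111.31963561885155)) [179.16176471 111.25      ] 68
[368.66263945 226.74588246 204.06769221] [369.98104358 226.41323856 203.87227441] [369.32184151 226.57956051 203.96998331]
[ 529.33499976 -255.95152404  243.08330249] [ 6.32173134  1.98429118 -0.72420214  0.15725446  0.0685457   0.11912442]
[ 573.04144028 -277.08004292  121.        ] [ 6.76831426e+00  1.56783812e+00  8.00318050e-01  5.29404581e-04
 -1.91244865e-04  1.31495042e-01]
```

```bash
python3 -m creep '[[[0.5,0.15,-0.15,0,0,0,-1],[1,0.3,-0.3,0,0,0,-1]]]'; python3 -m creep '[[[0.5,0.15,-0.05,0,0,0,-1],[1,0.3,-0.3,0,0,0,-1]]]';python3 -m creep '[[[0.5,0.15,-0.05,0,0,0,-1],[1,0.3,-0.1,0,0,0,-1]]]';python3 -m creep '[[[0.5,0.15,0,0,0,0,-1],[1,0.3,0,0,0,0,-1]]]';python3 -m creep '[[[0.5,0.15,0,0,0,0,-1],[1,0.3,0,0,0,0,-1],[1,0.3,0,0,0,0,-1]]]';python3 - <<'E'
from h import *
p,R=pose([456,-220.5,140],60,-25.8);print(rel(p,R),state()['joints'])
p,R=pose([456,-220.5,140],30,-25.8);print(rel(p,R),knobnow())
E
```

```text
time_s: 6.75
position: [498.1, 189.6, 209.0]
tcp_rot: [2.598, -1.762, -0.004]
wrist_force: [2.2, -1.1, -0.7]
opening: 0.166
time_s: 6.95
position: [504.4, 105.2, 232.1]
tcp_rot: [2.595, -1.765, -0.008]
wrist_force: [0.3, -0.7, -1.4]
opening: 0.164
time_s: 7.15
position: [513.0, 21.8, 242.3]
tcp_rot: [2.597, -1.767, -0.001]
wrist_force: [1.1, 0.6, -1.1]
opening: 0.168
time_s: 7.35
position: [519.8, -61.5, 241.7]
tcp_rot: [2.597, -1.767, -0.002]
wrist_force: [0.8, -0.1, -1.2]
opening: 0.169
time_s: 7.65
position: [527.2, -148.2, 241.0]
tcp_rot: [2.591, -1.773, -0.001]
wrist_force: [-0.2, 0.2, -0.7]
opening: 0.166
[ 1.26531517  0.46377426 -0.02378456  0.15711727  0.06807693  0.11839129] [-0.47638771  0.24884619  1.52388974 -0.00199538  1.36973946  0.72402188]
[1.63657783 0.11630618 0.65746233 0.0788222  0.03397245 0.12768137] [ 406.10009958 -195.24386508  260.30678244]
```

```bash
python3 -m creep '[[[0.1,0.05,0,0.016,0.007,0.012,-1],[0.3,0.1,0,0.031,0.014,0.024,-1],[0.5,0.2,0,0.047,0.02,0.035,-1],[0.7,0.3,0,0.063,0.027,0.047,-1],[0.9,0.4,0,0.078,0.034,0.059,-1],[1,0.46,0,0.094,0.041,0.071,-1],[1,0.46,0,0.11,0.048,0.083,-1],[1,0.46,0,0.126,0.054,0.094,-1],[1,0.46,0,0.141,0.061,0.106,-1],[1,0.46,0,0.157,0.068,0.118,-1],[1,0.46,0,0.157,0.068,0.118,-1],[1,0.46,0,0.157,0.068,0.118,-1]]]';python3 - <<'E'
from h import *
p,R=pose([456,-220.5,100],60,-25.8);print(rel(p,R),state()['joints'],knobnow())
snap('top','t8.png');snap('side','s8.png');snap('wrist','w8.png')
E
```

```text
time_s: 8.85
position: [530.1, -223.8, 245.2]
tcp_rot: [-1.319, 1.952, -1.09]
wrist_force: [0.8, -0.5, -0.8]
opening: 0.163
[0.37296098 0.37371683 0.39952396 0.00506196 0.0084971  0.00602548] [-0.8274979  -0.06143309  2.34158258  1.84238818  0.38450854 -0.54074463] [ 451.37227579 -192.47882904  144.76582411]
```

View pics/t8.png

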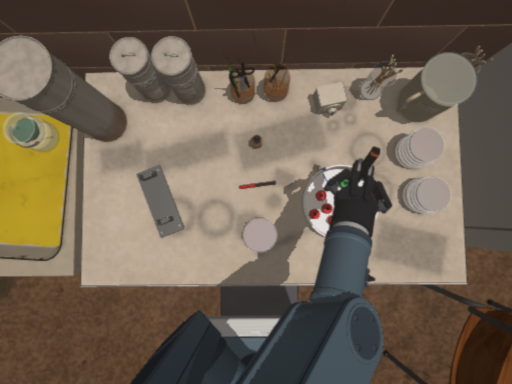

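View pics/s8.png

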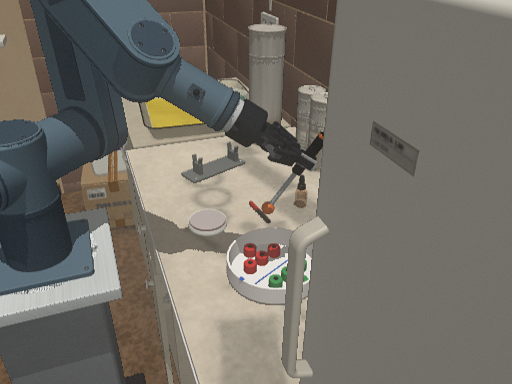

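View pics/w8.png

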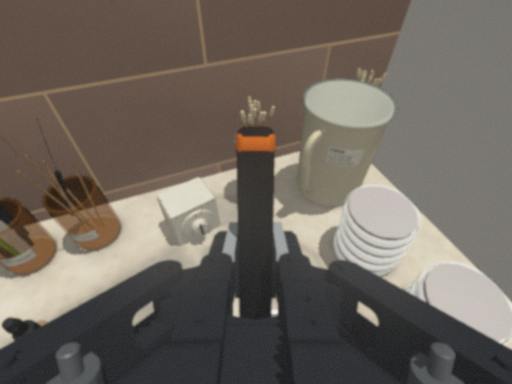

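Run:
```python
from h import *
D=[(.2592,1.5357,549.6,230.65),(.00806,1.8304,413.7,231.19),(.18858,1.6274,510.5,230.6),(.24885,1.5239,547.6,241.)]
A=[];b=[]
for q2,q3,r,z in D:
    A.append([np.sin(q2),np.sin(q2+q3),0,1]);b.append(r)
    A.append([np.cos(q2),np.cos(q2+q3),1,0]);b.append(z)
x,res,rk,sv=np.linalg.lstsq(np.array(A),np.array(b),rcond=None);print(x,res,sv)
A=np.array(A)[:,:3];x,res,rk,sv=np.linalg.lstsq(A,np.array(b),rcond=None);print(x,res,sv)
a,bb,H=x
s=state();q=s['joints'];R=Ro.from_rotvec(s['tcp_rot']).as_matrix()
Wr=a*np.sin(q[1])+bb*np.sin(q[1]+q[2]);print('tz',R[:,2])
for d in range(80,320,20):
    W=np.array([Wr*np.cos(q[0]),Wr*np.sin(q[0]),H+d+a*np.cos(q[1])+bb*np.cos(q[1]+q[2])]);print(d,W,W+d*R[:,2]-s['position'])
f=np.array([np.sin(q[1]+q[2])*np.cos(q[0]),np.sin(q[1]+q[2])*np.sin(q[0]),np.cos(q[1]+q[2])]);print('ang',np.arccos(f@R[:,2]))
```

```text
[ 532.20604824  412.72315327 -191.97868862   11.17791223] [1.92537672] [2.86731777 2.78513823 0.14253272 0.03432651]
[ 532.07275893  424.23635875 -189.1712248 ] [2.23910257] [2.84330386 1.97391011 0.13893182]
tz [ 0.78576892 -0.31868741 -0.53009956]
80 [ 195.97785911 -213.26637215  145.92703433] [-271.30279283  -15.59683758 -141.03766897]
100 [ 195.97785911 -213.26637215  165.92703433] [-255.58741444  -21.97058576 -131.63966011]
120 [ 195.97785911 -213.26637215  185.92703433] [-239.87203604  -28.34433394 -122.24165124]
140 [ 195.97785911 -213.26637215  205.92703433] [-224.15665765  -34.71808212 -112.84364238]
160 [ 195.97785911 -213.26637215  225.92703433] [-208.44127925  -41.0918303  -103.44563352]
180 [ 195.97785911 -213.26637215  245.92703433] [-192.72590086  -47.46557848  -94.04762465]
200 [ 195.97785911 -213.26637215  265.92703433] [-177.01052246  -53.83932666  -84.64961579]
220 [ 195.97785911 -213.26637215  285.92703433] [-161.29514407  -60.21307484  -75.25160692]
240 [ 195.97785911 -213.26637215  305.92703433] [-145.57976567  -66.58682301  -65.85359806]
260 [ 195.97785911 -213.26637215  325.92703433] [-129.86438728  -72.96057119  -56.45558919]
280 [ 195.97785911 -213.26637215  345.92703433] [-114.14900888  -79.33431937  -47.05758033]
300 [ 195.97785911 -213.26637215  365.92703433] [-98.43363049 -85.70806755 -37.65957147]
ang 0.3848341115610517
```

Run:
```python
from h import *
for az in (0,25):
  p,R=pose([456,-220.5,140],55,az);print(az,p,rel(p,R))
```

```text
0 [ 546.12882557 -220.5         235.59181347] [-0.10598719  0.00291978  0.20581215 -0.0080578  -0.0511554  -0.03300442]
25 [ 537.68445645 -182.40991241  235.59181347] [-0.5083202   0.14746293 -0.02886477 -0.00753145 -0.10904738 -0.07137009]
```

```bash
python3 -m creep '[[[-0.1,0.03,0,-0.001,-0.02,-0.014,-1],[-0.2,0.06,0,-0.003,-0.04,-0.028,-1],[-0.3,0.09,0,-0.005,-0.06,-0.042,-1],[-0.4,0.12,0,-0.006,-0.08,-0.056,-1],[-0.5,0.15,0,-0.007,-0.1,-0.07,-1],[-0.51,0.15,-0.03,-0.007,-0.109,-0.071,-1],[-0.51,0.15,-0.03,-0.007,-0.109,-0.071,-1],[-0.51,0.15,-0.03,-0.007,-0.109,-0.071,-1]]]';python3 - <<'E'
from h import *
p,R=pose([456,-220.5,140],55,25);print(rel(p,R),state()['joints'],knobnow())
E
```

```text
time_s: 9.8
position: [537.5, -184.0, 236.0]
tcp_rot: [-1.9, 1.214, -0.635]
wrist_force: [0.1, -0.2, -1.0]
opening: 0.168
[-0.01717787 -0.00134109  0.01122812 -0.00018607 -0.00065965 -0.00011051] [-1.11354157  0.17932636  2.05148871  1.07874638  1.19403472 -0.55837578] [ 455.88169065 -221.88110978  140.32341776]
```

Run:
```python
from h import *
for n in('top','side'):
    c=snap(n,n[0]+'9.png');print(n,proj(c,knobnow()),proj(c,[455.8,-220.5,5]))
```

```text
top [350.75089397 199.98260446] [337.7250856  202.29404119]
side [275.87021917 215.76911702] [273.39001297 269.09868825]
```

View pics/t9.png

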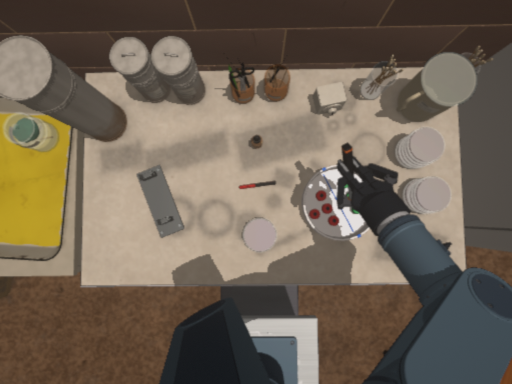

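View pics/s9.png

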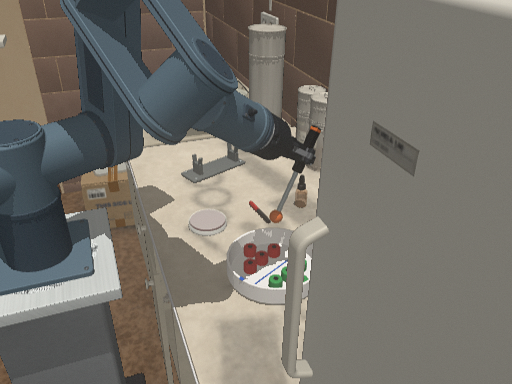

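Run:
```python
from h import *
for z in (110,80,60,35,30,24):
  p,R=pose([456,-220.5,z],55,25);print(z,rel(p,R).round(3))
```

```text
110 [-0.004  0.315  0.224 -0.    -0.001  0.   ]
80 [-0.005  0.623  0.438 -0.    -0.001  0.   ]
60 [-0.006  0.828  0.581 -0.    -0.001  0.   ]
35 [-6.000e-03  1.084e+00  7.590e-01 -0.000e+00 -1.000e-03  0.000e+00]
30 [-7.000e-03  1.136e+00  7.950e-01 -0.000e+00 -1.000e-03  0.000e+00]
24 [-7.000e-03  1.197e+00  8.380e-01 -0.000e+00 -1.000e-03  0.000e+00]
```

```bash
python3 -m creep '[[[-0.005,0.32,0.22,0,-0.001,0,-1],[-0.005,0.62,0.44,0,-0.001,0,-1],[-0.005,0.83,0.58,0,-0.001,0,-1],[-0.005,0.98,0.69,0,-0.001,0,-1],[-0.005,0.98,0.69,0,-0.001,0,-1],[-0.005,0.98,0.69,0,-0.001,0,-1]]]';python3 - <<'E'
from h import *
print(knobnow())
for n in('side',):
    c=snap(n,n[0]+'10.png');print(n,proj(c,knobnow()))
for z in (35,25,22,20,19,18,17,16,15):
  p,R=pose([456,-220.5,z],55,25);print(z,rel(p,R).round(3))
print(state()['wrist_force'])
E
```

```text
time_s: 10.5
position: [538.7, -182.7, 141.6]
tcp_rot: [-1.899, 1.207, -0.631]
wrist_force: [-0.1, -0.0, -0.4]
opening: 0.168
[ 457.41623816 -220.77301788   45.61176637]
side [275.0630645  253.86414925]
35 [-0.015  0.123  0.074 -0.001  0.     0.   ]
25 [-0.015  0.225  0.145 -0.001  0.     0.   ]
22 [-0.015  0.256  0.166 -0.001  0.     0.   ]
20 [-0.015  0.277  0.181 -0.001  0.     0.   ]
19 [-0.015  0.287  0.188 -0.001  0.     0.   ]
18 [-0.015  0.297  0.195 -0.001  0.     0.   ]
17 [-0.015  0.308  0.202 -0.001  0.     0.   ]
16 [-0.015  0.318  0.209 -0.001  0.     0.   ]
15 [-0.015  0.328  0.216 -0.001  0.     0.   ]
[ 0.90685092  0.13699244 -0.9203343 ]
```

View pics/s10.png

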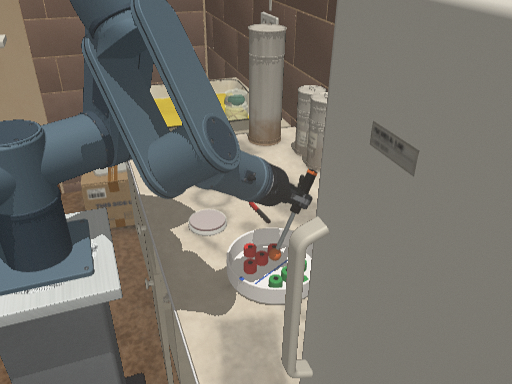

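```bash
python3 -m creep '[[[-0.01,0.12,0.07,0,0,0,-1],[-0.01,0.22,0.14,0,0,0,-1],[-0.01,0.26,0.17,0,0,0,-1],[-0.01,0.265,0.172,0,0,0,-1],[-0.01,0.265,0.172,0,0,0,-1]]]';python3 - <<'E'
from h import *
print(knobnow(),state()['wrist_force'])
E
python3 -m creep '[[[0,0.01,0.007,0,0,0,-1],[0,0.01,0.007,0,0,0,-1]]]' |grep -E "pos|wrist"
python3 -m creep '[[[0,0.01,0.007,0,0,0,-1],[0,0.01,0.007,0,0,0,-1]]]' |grep -E "pos|wrist"
python3 - <<'E'
from h import *
print(knobnow(),state()['wrist_force'])
E
```

```text
time_s: 11.05
position: [537.8, -183.1, 116.1]
tcp_rot: [-1.899, 1.207, -0.632]
wrist_force: [0.9, 0.1, -0.4]
opening: 0.165
[ 456.67287658 -221.1996551    20.12400282] [ 0.87246461  0.08919623 -0.38288501]
position: [537.8, -183.2, 115.1]
wrist_force: [-0.1, 0.2, -0.8]
position: [537.7, -183.1, 114.0]
wrist_force: [-0.5, 0.3, -1.0]
[ 456.56351304 -221.20073066   17.97933095] [-0.48793886  0.25599954 -0.98040362]
```

```bash
python3 -m creep '[[[0,0.01,0.007,0,0,0,-1],[0,0.01,0.007,0,0,0,-1]]]' |grep -E "pos|wrist"
python3 - <<'E'
from h import *
for i in range(3): capture('side'); s=state(); print(knobnow()[2],s['wrist_force'],s['ft_torque'])
E
```

```text
position: [537.8, -183.1, 113.0]
wrist_force: [0.1, 0.8, -0.6]
17.02824171500619 [-0.49437817  0.36096058 -0.01885973] [-0.24869673  0.41680514  0.01045856]
17.03316488201432 [-0.03529379 -0.47627384 -0.03434016] [-0.2071799   0.34165396 -0.03092655]
17.040543732954745 [-0.10359669  0.34426612 -0.35146242] [-0.21329339  0.3687859  -0.0067749 ]
```

```bash
python3 -m creep '[[[0,0.01,0.007,0,0,0,-1],[0,0.01,0.007,0,0,0,-1]]]' |grep -E "pos|wrist"
python3 - <<'E'
from h import *
for i in range(3): capture('side'); s=state(); print(knobnow()[2],s['wrist_force'],s['ft_torque'])
E
```

```text
position: [538.1, -183.0, 112.6]
wrist_force: [1.8, 0.2, 4.6]
16.50707132831127 [1.31518235 0.35683602 4.35026064] [ 0.11132253 -0.12283555  0.04236396]
16.4972773874416 [1.67247419 1.6627997  4.35721331] [ 0.09199422 -0.21990561  0.00069697]
16.48160132216013 [1.07234735 1.12621534 5.25414178] [ 0.1656661  -0.28755605 -0.02731109]
```

Run:
```python
from h import *
s=state();R=Ro.from_rotvec(s['tcp_rot']).as_matrix();C=np.array([456,-220.5]);k=knobnow();print(k)
print('lift3',(R.T@[0,0,3]/80).round(3))
pt=lambda a,r=46:np.r_[C+r*np.array([np.cos(np.radians(a)),np.sin(np.radians(a))]),19.5]
print('out',(R.T@(pt(26.5)-k)/80).round(3))
for i,a0 in enumerate((26.5,146.5,266.5)):
    print('call',i);print(','.join('[%.2f,%.2f,%.2f,0,0,0,-1]'%tuple(R.T@(pt(a0+7.5*j)-pt(a0))/80) for j in range(1,17)).replace('0.','0.'))
```

```text
[ 457.0106701  -221.13102363   16.48160132]
lift3 [ 0.    -0.031 -0.021]
out [-0.026 -0.353  0.445]
call 0
[-0.07,0.00,-0.01,0,0,0,-1],[-0.15,0.01,-0.02,0,0,0,-1],[-0.22,0.03,-0.04,0,0,0,-1],[-0.29,0.05,-0.07,0,0,0,-1],[-0.35,0.07,-0.10,0,0,0,-1],[-0.40,0.10,-0.15,0,0,0,-1],[-0.45,0.13,-0.19,0,0,0,-1],[-0.49,0.17,-0.25,0,0,0,-1],[-0.52,0.21,-0.30,0,0,0,-1],[-0.55,0.25,-0.36,0,0,0,-1],[-0.56,0.29,-0.42,0,0,0,-1],[-0.56,0.33,-0.48,0,0,0,-1],[-0.55,0.38,-0.55,0,0,0,-1],[-0.54,0.42,-0.61,0,0,0,-1],[-0.51,0.46,-0.66,0,0,0,-1],[-0.48,0.50,-0.72,0,0,0,-1]
call 1
[0.04,0.04,-0.05,0,0,0,-1],[0.09,0.07,-0.10,0,0,0,-1],[0.15,0.09,-0.14,0,0,0,-1],[0.22,0.12,-0.17,0,0,0,-1],[0.28,0.13,-0.19,0,0,0,-1],[0.36,0.15,-0.21,0,0,0,-1],[0.43,0.16,-0.22,0,0,0,-1],[0.50,0.16,-0.23,0,0,0,-1],[0.58,0.15,-0.22,0,0,0,-1],[0.65,0.14,-0.21,0,0,0,-1],[0.72,0.13,-0.19,0,0,0,-1],[0.79,0.11,-0.16,0,0,0,-1],[0.85,0.08,-0.12,0,0,0,-1],[0.91,0.06,-0.08,0,0,0,-1],[0.96,0.02,-0.03,0,0,0,-1],[1.00,-0.01,0.02,0,0,0,-1]
call 2
[0.03,-0.04,0.06,0,0,0,-1],[0.05,-0.08,0.12,0,0,0,-1],[0.07,-0.12,0.18,0,0,0,-1],[0.07,-0.16,0.24,0,0,0,-1],[0.06,-0.21,0.30,0,0,0,-1],[0.05,-0.25,0.36,0,0,0,-1],[0.02,-0.29,0.42,0,0,0,-1],[-0.01,-0.33,0.47,0,0,0,-1],[-0.06,-0.36,0.52,0,0,0,-1],[-0.11,-0.39,0.57,0,0,0,-1],[-0.17,-0.42,0.61,0,0,0,-1],[-0.23,-0.44,0.64,0,0,0,-1],[-0.30,-0.46,0.67,0,0,0,-1],[-0.37,-0.47,0.69,0,0,0,-1],[-0.44,-0.48,0.70,0,0,0,-1],[-0.52,-0.48,0.70,0,0,0,-1]
```

```bash
python3 -m creep '[[[0,-0.04,-0.03,0,0,0,-1],[-0.01,-0.1,0.06,0,0,0,-1],[-0.01,-0.16,0.15,0,0,0,-1],[-0.02,-0.22,0.25,0,0,0,-1],[-0.02,-0.3,0.35,0,0,0,-1],[-0.03,-0.36,0.44,0,0,0,-1],[-0.03,-0.36,0.44,0,0,0,-1]]]' | grep -E "time|wrist"
python3 - <<'E'
from h import *
print(knobnow()-[456,-220.5,0])
E
python3 -m creep '[[[-0.07,0.00,-0.01,0,0,0,-1],[-0.15,0.01,-0.02,0,0,0,-1],[-0.22,0.03,-0.04,0,0,0,-1],[-0.29,0.05,-0.07,0,0,0,-1],[-0.35,0.07,-0.10,0,0,0,-1],[-0.40,0.10,-0.15,0,0,0,-1],[-0.45,0.13,-0.19,0,0,0,-1],[-0.49,0.17,-0.25,0,0,0,-1],[-0.52,0.21,-0.30,0,0,0,-1],[-0.55,0.25,-0.36,0,0,0,-1],[-0.56,0.29,-0.42,0,0,0,-1],[-0.56,0.33,-0.48,0,0,0,-1],[-0.55,0.38,-0.55,0,0,0,-1],[-0.54,0.42,-0.61,0,0,0,-1],[-0.51,0.46,-0.66,0,0,0,-1],[-0.48,0.50,-0.72,0,0,0,-1]]]'
python3 - <<'E'
from h import *
print(knobnow()-[456,-220.5,0]);c=snap('top','t11.png');im=np.asarray(c['color'],np.uint8)
cv2.imwrite('pics/t11c.png',cv2.cvtColor(cv2.resize(im[150:260,290:400],None,fx=5,fy=5),cv2.COLOR_RGB2BGR))
snap('side','s11.png')
E
```

```text
time_s: 12.85
wrist_force: [-0.4, 0.2, -1.1]
[41.45533524 21.83606094 19.60910001]
time_s: 14.45
position: [497.7, -157.2, 115.6]
tcp_rot: [-1.899, 1.207, -0.632]
wrist_force: [-0.0, 1.3, -1.0]
opening: 0.165
[-39.48762996  25.21093461  19.57853428]
```

View pics/t11c.png

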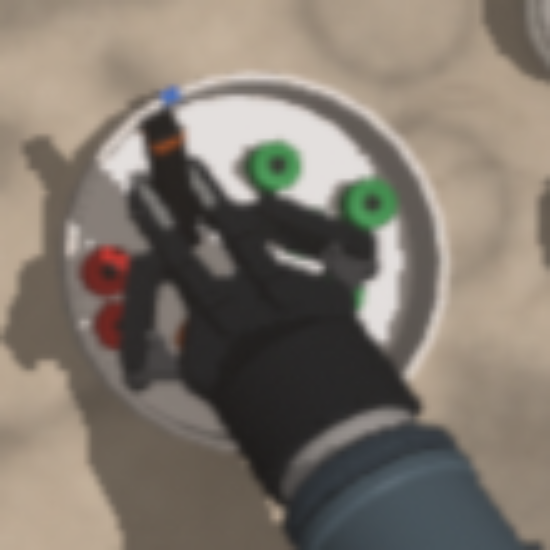

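View pics/s11.png

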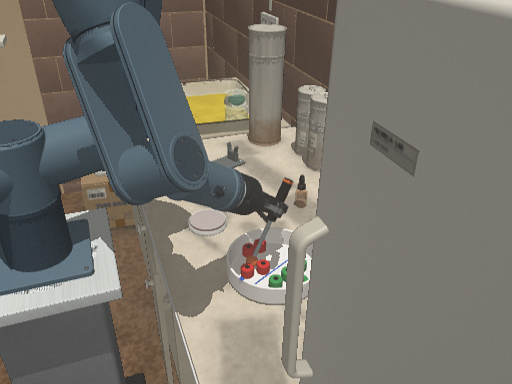

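```bash
cat > look.py <<'E'
from h import *
import sys
n=sys.argv[1]
k=knobnow();print('knob rel',(k-[456,-220.5,0]).round(1),'F',state()['wrist_force'].round(1),'t',state()['time_s'])
c=snap('top','t%s.png'%n);im=np.asarray(c['color'],np.uint8)
a=cv2.resize(im[155:250,290:390],None,fx=4,fy=4)
d=capture('side');b=cv2.resize(np.asarray(d['color'],np.uint8)[220:310,215:325],None,fx=4,fy=4)
H=max(a.shape[0],b.shape[0]);o=np.zeros((H,a.shape[1]+b.shape[1],3),np.uint8);o[:a.shape[0],:a.shape[1]]=a;o[:b.shape[0],a.shape[1]:]=b
cv2.imwrite('pics/l%s.png'%n,cv2.cvtColor(o[:600,:840],cv2.COLOR_RGB2BGR)[:, :800])
hsv=cv2.cvtColor(im,cv2.COLOR_RGB2HSV);H_,S,V=[hsv[...,i].astype(int) for i in range(3)]
roi=np.zeros(S.shape,bool);roi[155:250,290:390]=1
C=np.array([455.8,-220.5]);ax=np.array([np.cos(np.radians(-63.5)),np.sin(np.radians(-63.5))]);ay=np.array([-ax[1],ax[0]])
for lab,m,z in(('red',(S>120)&((H_<8)|(H_>170))&(V>80),27),('green',(S>120)&(H_>45)&(H_<90)&(V>40),27),('blue',(S>80)&(H_>105)&(H_<130),44)):
    N,l,st,ce=cv2.connectedComponentsWithStats((roi&m).astype(np.uint8))
    for i in range(1,N):
        if st[i,4]>=6:
            p=ray(c,*ce[i],z)[:2]-C;print(lab,st[i,4],(ray(c,*ce[i],z)[:2]).round(1),'dish xy',(p@ax).round(1),(p@ay).round(1))
E
python3 -m creep '[[[0.04,0.04,-0.05,0,0,0,-1],[0.09,0.07,-0.10,0,0,0,-1],[0.15,0.09,-0.14,0,0,0,-1],[0.22,0.12,-0.17,0,0,0,-1],[0.28,0.13,-0.19,0,0,0,-1],[0.36,0.15,-0.21,0,0,0,-1],[0.43,0.16,-0.22,0,0,0,-1],[0.50,0.16,-0.23,0,0,0,-1],[0.58,0.15,-0.22,0,0,0,-1],[0.65,0.14,-0.21,0,0,0,-1],[0.72,0.13,-0.19,0,0,0,-1],[0.79,0.11,-0.16,0,0,0,-1],[0.85,0.08,-0.12,0,0,0,-1],[0.91,0.06,-0.08,0,0,0,-1],[0.96,0.02,-0.03,0,0,0,-1],[1.00,-0.01,0.02,0,0,0,-1]]]' | grep wrist
python3 look.py 12
```

```text
wrist_force: [-0.9, 1.0, -0.5]
knob rel [ -3.  -46.   19.4] F [-0.9  1.  -0.5] t 16.15
red 69 [ 451.5 -145.1] dish xy -69.4 29.8
red 63 [ 434.9 -217.3] dish xy -12.2 -17.2
red 73 [ 422.7 -150.8] dish xy -77.1 1.5
red 69 [ 383.4 -234.1] dish xy -20.1 -70.9
blue 11 [ 543.1 -177.2] dish xy 0.2 97.4
blue 6 [ 368.8 -264.1] dish xy 0.2 -97.3
```

View pics/l12.png

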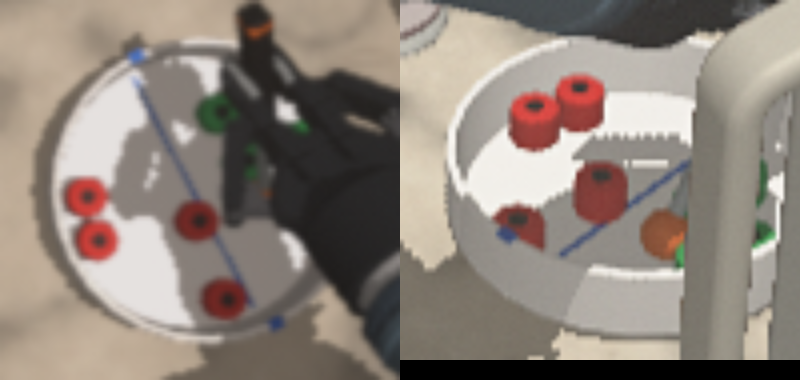

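```bash
python3 -m creep '[[[0.03,-0.04,0.06,0,0,0,-1],[0.05,-0.08,0.12,0,0,0,-1],[0.07,-0.12,0.18,0,0,0,-1],[0.07,-0.16,0.24,0,0,0,-1],[0.06,-0.21,0.30,0,0,0,-1],[0.05,-0.25,0.36,0,0,0,-1],[0.02,-0.29,0.42,0,0,0,-1],[-0.01,-0.33,0.47,0,0,0,-1],[-0.06,-0.36,0.52,0,0,0,-1],[-0.11,-0.39,0.57,0,0,0,-1],[-0.17,-0.42,0.61,0,0,0,-1],[-0.23,-0.44,0.64,0,0,0,-1],[-0.30,-0.46,0.67,0,0,0,-1],[-0.37,-0.47,0.69,0,0,0,-1],[-0.44,-0.48,0.70,0,0,0,-1],[-0.52,-0.49,0.70,0,0,0,-1]]]' | grep wrist
python3 look.py 13
```

```text
wrist_force: [0.9, 0.3, -1.0]
knob rel [40.4 21.2 19.7] F [ 0.9  0.3 -1. ] t 17.85
red 66 [ 451.6 -144.6] dish xy -69.8 30.1
red 56 [ 433.9 -216. ] dish xy -13.8 -17.6
red 71 [ 422.6 -151. ] dish xy -77.0 1.3
red 65 [ 382.7 -233.9] dish xy -20.6 -71.4
blue 6 [ 368.8 -264.1] dish xy 0.2 -97.3
```

View pics/l13.png

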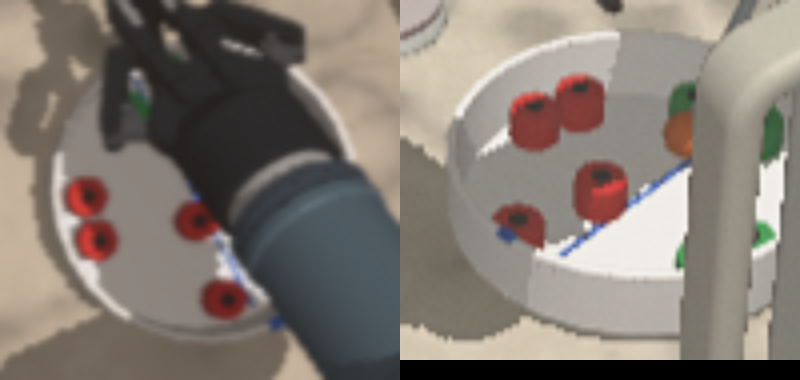

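```bash
python3 -m creep '[[[-0.07,0.00,-0.01,0,0,0,-1],[-0.15,0.01,-0.02,0,0,0,-1],[-0.22,0.03,-0.04,0,0,0,-1],[-0.29,0.05,-0.07,0,0,0,-1],[-0.35,0.07,-0.10,0,0,0,-1],[-0.40,0.10,-0.15,0,0,0,-1],[-0.45,0.13,-0.19,0,0,0,-1],[-0.49,0.17,-0.25,0,0,0,-1],[-0.52,0.21,-0.30,0,0,0,-1],[-0.55,0.25,-0.36,0,0,0,-1],[-0.56,0.29,-0.42,0,0,0,-1],[-0.56,0.33,-0.48,0,0,0,-1],[-0.55,0.38,-0.55,0,0,0,-1],[-0.54,0.42,-0.61,0,0,0,-1],[-0.51,0.46,-0.66,0,0,0,-1],[-0.48,0.50,-0.72,0,0,0,-1]]]' | grep wrist
python3 look.py 14
python3 - <<'E'
from h import *
s=state();R=Ro.from_rotvec(s['tcp_rot']).as_matrix();C=np.array([456,-220.5]);k=knobnow()
pt=lambda a,r=46:np.r_[C+r*np.array([np.cos(np.radians(a)),np.sin(np.radians(a))]),19.5]
A=[152,157,162,167,172,177,182,187,192,197,202,207,212,218,224,230];r=[50,56,61,65,68,70,71,72,72,72,72,71,69,65,58,50]
print(','.join('[%.2f,%.2f,%.2f,0,0,0,-1]'%tuple(R.T@(pt(a,q)-k)/80) for a,q in zip(A,r)))
E
```

```text
wrist_force: [0.0, -1.3, -1.7]
knob rel [-39.5  25.2  19.6] F [ 0.  -1.3 -1.7] t 19.55
red 64 [ 452.1 -144.8] dish xy -69.4 30.5
red 34 [ 423.2 -145.7] dish xy -81.4 4.2
green 36 [ 533.6 -199.8] dish xy 16.2 78.8
green 10 [ 510.5 -162.6] dish xy -27.4 74.8
green 47 [ 486.3 -283.8] dish xy 70.3 -1.0
green 18 [ 461.1 -297. ] dish xy 70.8 -29.4
blue 9 [ 542.4 -177.5] dish xy 0.1 96.7
[-0.01,0.03,-0.05,0,0,0,-1],[-0.03,0.09,-0.12,0,0,0,-1],[-0.03,0.14,-0.20,0,0,0,-1],[-0.01,0.19,-0.27,0,0,0,-1],[0.02,0.23,-0.32,0,0,0,-1],[0.08,0.26,-0.37,0,0,0,-1],[0.14,0.29,-0.41,0,0,0,-1],[0.21,0.31,-0.44,0,0,0,-1],[0.28,0.32,-0.46,0,0,0,-1],[0.36,0.33,-0.47,0,0,0,-1],[0.44,0.33,-0.48,0,0,0,-1],[0.52,0.33,-0.47,0,0,0,-1],[0.59,0.31,-0.44,0,0,0,-1],[0.67,0.27,-0.39,0,0,0,-1],[0.72,0.21,-0.30,0,0,0,-1],[0.75,0.14,-0.21,0,0,0,-1]
```

View pics/l14.png

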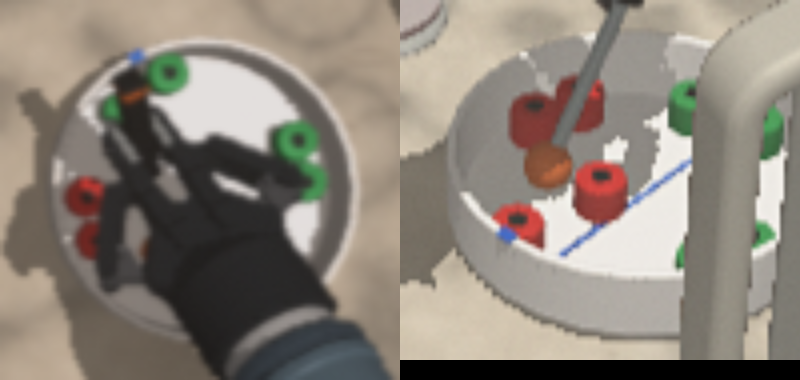

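```bash
python3 -m creep '[[[-0.01,0.03,-0.05,0,0,0,-1],[-0.03,0.09,-0.12,0,0,0,-1],[-0.03,0.14,-0.20,0,0,0,-1],[-0.01,0.19,-0.27,0,0,0,-1],[0.02,0.23,-0.32,0,0,0,-1],[0.08,0.26,-0.37,0,0,0,-1],[0.14,0.29,-0.41,0,0,0,-1],[0.21,0.31,-0.44,0,0,0,-1],[0.28,0.32,-0.46,0,0,0,-1],[0.36,0.33,-0.47,0,0,0,-1],[0.44,0.33,-0.48,0,0,0,-1],[0.52,0.33,-0.47,0,0,0,-1],[0.59,0.31,-0.44,0,0,0,-1],[0.67,0.27,-0.39,0,0,0,-1],[0.72,0.21,-0.30,0,0,0,-1],[0.75,0.14,-0.21,0,0,0,-1]]]' | grep wrist
python3 look.py 15
python3 - <<'E'
from h import *
s=state();R=Ro.from_rotvec(s['tcp_rot']).as_matrix();C=np.array([456,-220.5]);k=knobnow()
pt=lambda a,r=46:np.r_[C+r*np.array([np.cos(np.radians(a)),np.sin(np.radians(a))]),19.5]
A=[238+8*j for j in range(16)]
print(','.join('[%.2f,%.2f,%.2f,0,0,0,-1]'%tuple(R.T@(pt(a)-k)/80) for a in A))
E
```

```text
wrist_force: [-0.3, -0.8, -0.7]
knob rel [-31.  -37.4  20. ] F [-0.3 -0.8 -0.7] t 21.25
red 71 [ 451.3 -145.5] dish xy -69.2 29.5
red 50 [ 434.5 -214.5] dish xy -14.8 -16.4
red 78 [ 423.2 -151.2] dish xy -76.6 1.7
green 35 [ 533.2 -199.9] dish xy 16.1 78.5
green 31 [ 507.5 -169.7] dish xy -22.4 68.9
blue 9 [ 542.4 -177.5] dish xy 0.1 96.7
[0.06,-0.03,0.05,0,0,0,-1],[0.13,-0.06,0.09,0,0,0,-1],[0.18,-0.09,0.14,0,0,0,-1],[0.23,-0.12,0.19,0,0,0,-1],[0.27,-0.16,0.25,0,0,0,-1],[0.30,-0.21,0.31,0,0,0,-1],[0.32,-0.25,0.38,0,0,0,-1],[0.33,-0.30,0.44,0,0,0,-1],[0.32,-0.34,0.51,0,0,0,-1],[0.31,-0.39,0.57,0,0,0,-1],[0.28,-0.43,0.63,0,0,0,-1],[0.25,-0.47,0.69,0,0,0,-1],[0.20,-0.51,0.75,0,0,0,-1],[0.14,-0.54,0.80,0,0,0,-1],[0.08,-0.57,0.84,0,0,0,-1],[0.01,-0.60,0.87,0,0,0,-1]
```

View pics/l15.png

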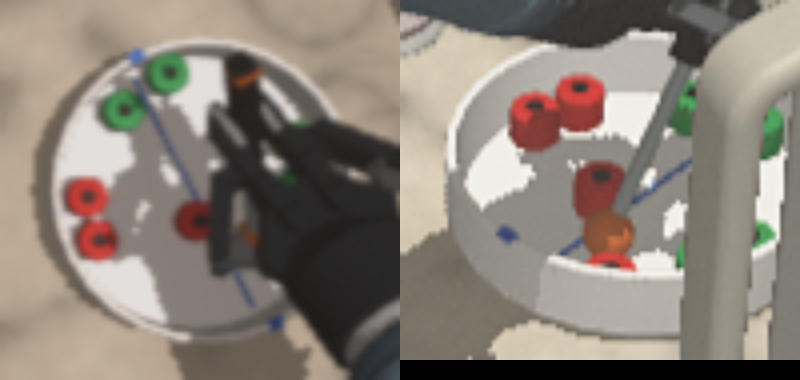

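```bash
python3 -m creep '[[[0.06,-0.03,0.05,0,0,0,-1],[0.13,-0.06,0.09,0,0,0,-1],[0.18,-0.09,0.14,0,0,0,-1],[0.23,-0.12,0.19,0,0,0,-1],[0.27,-0.16,0.25,0,0,0,-1],[0.30,-0.21,0.31,0,0,0,-1],[0.32,-0.25,0.38,0,0,0,-1],[0.33,-0.30,0.44,0,0,0,-1],[0.32,-0.34,0.51,0,0,0,-1],[0.31,-0.39,0.57,0,0,0,-1],[0.28,-0.43,0.63,0,0,0,-1],[0.25,-0.47,0.69,0,0,0,-1],[0.20,-0.51,0.75,0,0,0,-1],[0.14,-0.54,0.80,0,0,0,-1],[0.08,-0.57,0.84,0,0,0,-1],[0.01,-0.60,0.87,0,0,0,-1]]]' | grep wrist
python3 look.py 16
python3 - <<'E'
from h import *
s=state();R=Ro.from_rotvec(s['tcp_rot']).as_matrix();C=np.array([456,-220.5]);k=knobnow()
pt=lambda a,r=46:np.r_[C+r*np.array([np.cos(np.radians(a)),np.sin(np.radians(a))]),19.5]
A=[366+8*j for j in range(5)]
print(','.join('[%.2f,%.2f,%.2f,0,0,0,-1]'%tuple(R.T@(pt(a)-k)/80) for a in A))
E
```

```text
wrist_force: [-0.3, -0.4, -0.8]
knob rel [45.  -1.3 19.7] F [-0.3 -0.4 -0.8] t 22.95
red 71 [ 451.7 -145.5] dish xy -69.0 29.8
red 65 [ 434.7 -217.2] dish xy -12.4 -17.5
red 77 [ 423.  -151.5] dish xy -76.4 1.4
red 7 [ 407.2 -274.2] dish xy 26.4 -67.5
blue 10 [ 542.7 -177.1] dish xy -0.1 97.1
blue 7 [ 368.5 -264.5] dish xy 0.4 -97.8
[-0.06,-0.02,0.04,0,0,0,-1],[-0.13,-0.03,0.05,0,0,0,-1],[-0.21,-0.04,0.06,0,0,0,-1],[-0.29,-0.04,0.06,0,0,0,-1],[-0.37,-0.03,0.05,0,0,0,-1]
```

View pics/l16.png

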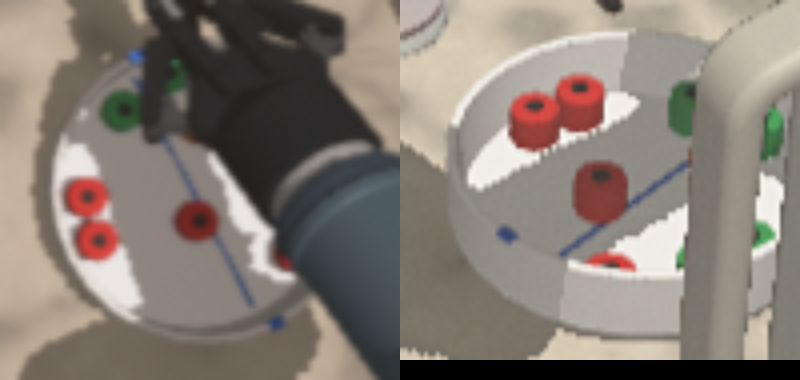

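```bash
python3 -m creep '[[[-0.06,-0.02,0.04,0,0,0,-1],[-0.13,-0.03,0.05,0,0,0,-1],[-0.21,-0.04,0.06,0,0,0,-1],[-0.29,-0.04,0.06,0,0,0,-1],[-0.37,-0.03,0.05,0,0,0,-1],[-0.44,-0.01,0.03,0,0,0,-1],[-0.44,-0.01,0.03,0,0,0,-1]]]' | grep wrist
python3 - <<'E'
from h import *
s=state();R=Ro.from_rotvec(s['tcp_rot']).as_matrix();C=np.array([456,-220.5]);k=knobnow();print(k-[456,-220.5,0])
u=np.array([np.cos(np.radians(25)),np.sin(np.radians(25)),0])
for b,z in ((0,15),(10,40),(20,70),(20,100)): print((R.T@(-b*u+[0,0,z])/80).round(2))
E
```

```text
wrist_force: [0.3, -0.6, -0.5]
[31.38961998 31.86185453 18.90166336]
[-0.   -0.15 -0.11]
[-0.   -0.34 -0.39]
[-0.   -0.58 -0.7 ]
[-0.   -0.88 -0.92]
```

```bash
python3 -m creep '[[[0,-0.1,-0.07,0,0,0,-1],[0,-0.22,-0.2,0,0,0,-1],[0,-0.34,-0.39,0,0,0,-1],[0,-0.58,-0.7,0,0,0,-1],[0,-0.88,-0.92,0,0,0,-1],[0,-0.88,-0.92,0,0,0,-1],[0,-0.88,-0.92,0,0,0,-1]]]' | grep -E "wrist|time"
python3 look.py 17
python3 - <<'E'
from h import *
s=state();print(knobnow(),s['joints'])
q,Rt=np.array([492.1,273.1,187]),Ro.from_rotvec([-2.59730234e+00,1.76712859e+00,-1.47648069e-04]).as_matrix()
print(rel(q,Rt))
E
```

```text
time_s: 24.45
wrist_force: [-0.1, -1.3, -1.0]
knob rel [ 13.7  21.6 119.2] F [-0.1 -1.3 -1. ] t 24.45
red 62 [ 451.5 -145.2] dish xy -69.4 29.8
red 73 [ 435.1 -217.5] dish xy -11.9 -17.2
red 63 [ 422.7 -151.3] dish xy -76.6 1.3
green 12 [ 514.8 -166.6] dish xy -21.9 76.8
blue 11 [ 543.3 -177.9] dish xy 0.9 97.3
blue 9 [ 368.9 -263.7] dish xy -0.1 -97.0
[ 469.26904678 -197.755036    117.93956474] [-1.05706429  0.20858159  2.09140424  1.13178741  1.13159469 -0.60496943]
[-5.20787495e+00 -6.51965113e-01  1.54054576e+00 -1.53350225e-01
  5.00769140e-03  9.12375019e-03]
```

View pics/l17.png

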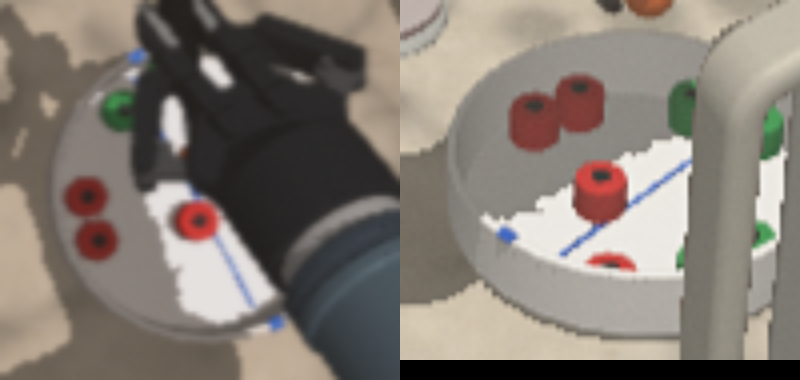

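```bash
python3 -m creep '[[[-0.1,0,0,-0.019,0.001,0.001,-1],[-0.2,0,0,-0.038,0.001,0.002,-1],[-0.3,0,0,-0.057,0.002,0.003,-1],[-0.5,0,0,-0.077,0.003,0.005,-1],[-0.7,0,0,-0.096,0.003,0.006,-1],[-0.9,0,0,-0.115,0.004,0.007,-1],[-1,0,0,-0.134,0.005,0.008,-1],[-1,0,0,-0.153,0.005,0.009,-1],[-1,0,0,-0.153,0.005,0.009,-1]]]' | grep -E "wrist|time"
python3 look.py 18
python3 - <<'E'
from h import *
s=state();print(knobnow(),s['joints'])
q,Rt=np.array([492.1,273.1,187]),Ro.from_rotvec([-2.59730234e+00,1.76712859e+00,-1.47648069e-04]).as_matrix()
print(rel(q,Rt))
E
```

```text
time_s: 25.45
wrist_force: [0.2, 1.0, -1.1]
knob rel [-58.3  86.3 232. ] F [ 0.2  1.  -1.1] t 25.45
red 19 [ 454.5 -152.7] dish xy -61.2 29.1
red 8 [ 447.7 -135.8] dish xy -79.4 30.5
red 7 [ 426.9 -161. ] dish xy -66.2 0.7
red 28 [ 420.5 -144.3] dish xy -83.9 2.4
green 27 [ 528.6 -197. ] dish xy 11.4 75.7
green 46 [ 509.2 -169.6] dish xy -21.7 70.5
[ 395.93603128 -134.7098417   231.49886801] [-0.38098957  0.22474262  1.62635191  0.00294098  1.2901011   0.80983304]
[-4.28964394e+00 -1.37724912e+00  3.33058594e-01 -3.28487355e-04
  2.82712224e-04  5.13016063e-04]
```

View pics/l18.png

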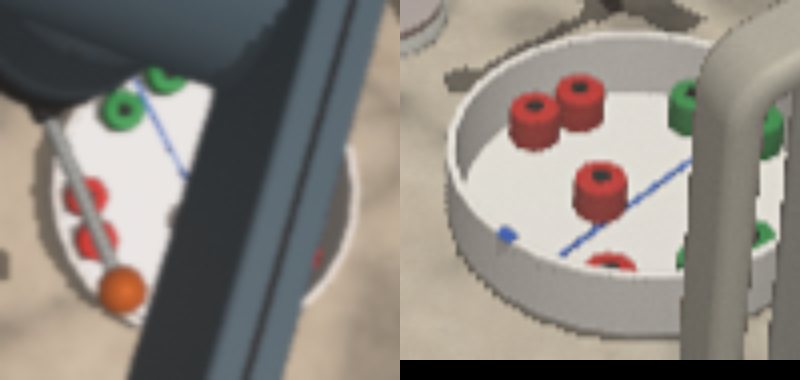

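Beads are mixed: one red sits right of the line near the bottom, one green left of it near the top. Next I return toward the rest.

```bash
python3 -m creep '[[[-0.5,-0.17,0,0,0,0,-1],[-1,-0.34,0,0,0,0,-1]]]' | grep pos; python3 -m creep '[[[-0.5,-0.17,0,0,0,0,-1],[-1,-0.34,0,0,0,0,-1]]]'| grep pos; python3 -m creep '[[[-0.5,-0.17,0,0,0,0,-1],[-1,-0.34,0.1,0,0,0,-1]]]'| grep pos; python3 -m creep '[[[-0.5,-0.17,0,0,0,0,-1],[-1,-0.34,0.2,0,0,0,-1],[-1,-0.34,0.2,0,0,0,-1],[-1,-0.34,0.2,0,0,0,-1]]]'; python3 look.py 19
python3 - <<'E'
from h import *
s=state();print(knobnow(),s['joints'])
q,Rt=np.array([492.1,273.1,187]),Ro.from_rotvec([-2.59730234e+00,1.76712859e+00,-1.47648069e-04]).as_matrix()
print(rel(q,Rt))
E
```

```text
position: [511.7, -3.7, 213.6]
position: [507.3, 81.6, 214.0]
position: [504.1, 166.1, 207.0]
time_s: 26.55
position: [499.2, 249.4, 189.5]
tcp_rot: [-2.599, 1.765, -0.002]
wrist_force: [-0.1, -0.5, -2.4]
opening: 0.171
knob rel [-77.6 422.  208.4] F [-0.1 -0.5 -2.4] t 26.55
red 68 [ 451.5 -144.9] dish xy -69.6 29.8
red 70 [ 434.8 -217.4] dish xy -12.2 -17.4
red 70 [ 422.9 -151.2] dish xy -76.7 1.4
red 78 [ 412.9 -283.9] dish xy 37.6 -66.6
green 24 [ 534.3 -199.5] dish xy 16.2 79.6
green 19 [ 511.6 -168.8] dish xy -21.4 73.0
green 25 [ 488.4 -285.7] dish xy 72.8 0.1
green 27 [ 461.7 -291.4] dish xy 66.1 -26.4
blue 9 [ 542.4 -177.5] dish xy 0.1 96.7
blue 9 [ 368.9 -263.7] dish xy -0.1 -97.0
[379.38804407 200.6915802  209.17212084] [ 2.61621631e-01  3.02635834e-01  1.57772722e+00 -1.05018641e-03
  1.25835920e+00  1.45756506e+00]
[-3.26247933e-01 -1.67990370e-02  4.37193720e-02 -4.08942882e-04
 -2.10160488e-04 -1.21219309e-04]
```

View pics/l19.png

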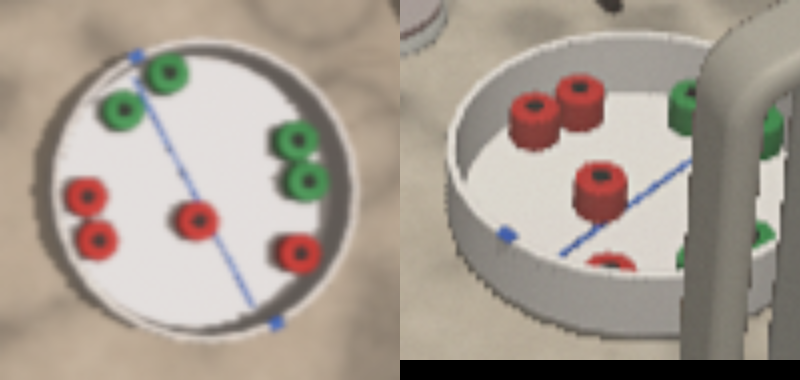

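```bash
python3 -m creep '[[[-0.33,-0.015,0.04,0,0,0,-1],[-0.33,-0.015,0.04,0,0,0,-1],[-0.33,-0.015,0.04,0,0,0,-1],[-0.33,-0.015,0.04,0,0,0,-1]]]'|grep pos
python3 - <<'E'
from h import *
s=state()
q,Rt=np.array([492.1,273.1,187]),Ro.from_rotvec([-2.59730234e+00,1.76712859e+00,-1.47648069e-04]).as_matrix()
print(rel(q,Rt),knobnow())
pts={}
for n in('top','side'):
    c=snap(n,n+'20.png');im=np.asarray(c['color'],np.uint8);hsv=cv2.cvtColor(im,cv2.COLOR_RGB2HSV);H,S,V=[hsv[...,i].astype(int) for i in range(3)]
    u,v=proj(c,knobnow());m=(S>140)&(H<18)&(V>90);yy,xx=np.mgrid[:384,:512];m&=(abs(xx-u)<15)&(abs(yy-v)<15)
    q=np.array([xx[m].mean(),yy[m].mean()]);print(n,(u,v),q,m.sum())
    o=-np.array(c['R']).T@np.array(c['t']);d=ray(c,*q,0)-o;pts[n]=(o,d/np.linalg.norm(d))
(o1,d1),(o2,d2)=pts['top'],pts['side']
st=np.linalg.lstsq(np.c_[d1,-d2],o2-o1,rcond=None)[0];a=o1+d1*st[0];b=o2+d2*st[1];print((a+b)/2)
snap('wrist','w20.png')
E
```

```text
position: [492.5, 273.5, 187.8]
[ 0.00336493  0.00657132  0.00963812 -0.00055057 -0.00030342 -0.00014005] [371.44763218 225.92949762 206.30050677]
top (np.float64(150.59144157659506), np.float64(240.3175438939127)) [149.81481481 240.87037037] 108
side (np.float64(179.6430048018796), np.float64(110.35049008233447)) [179.43478261 110.2173913 ] 69
[370.69185572 227.62064568 206.22886376]
```

View pics/w20.png

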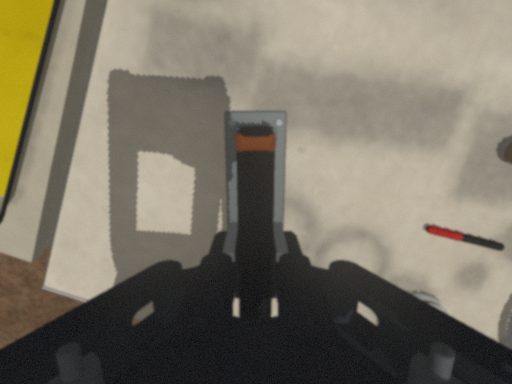

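```bash
python3 -m creep '[[[0,0.005,0.4,0,0,0,-1],[0,0.005,0.8,0,0,0,-1],[0,0.005,1,0,0,0,-1],[0,0.005,1,0,0,0,-1],[0,0.005,1,0,0,0,-1]]]'|grep -E "pos|wrist"
python3 - <<'E'
from h import *
q,Rt=np.array([492.1,273.1,26.6]),Ro.from_rotvec([-2.59730234e+00,1.76712859e+00,-1.47648069e-04]).as_matrix()
print(rel(q,Rt),knobnow())
E
```

```text
position: [492.2, 274.6, 107.8]
wrist_force: [0.3, -0.2, 0.4]
[ 1.49303030e-02  1.06885299e-02  1.01467758e+00 -4.63874448e-04
 -2.55627310e-04  6.05708310e-05] [371.20744129 226.7864557  126.37350783]
```

```bash
python3 -m creep '[[[0.015,0.01,0.3,0,0,0,-1],[0.015,0.01,0.5,0,0,0,-1],[0.015,0.01,0.6,0,0,0,-1],[0.015,0.01,0.7,0,0,0,-1],[0.015,0.01,0.8,0,0,0,-1],[0.015,0.01,0.85,0,0,0,-1],[0.015,0.01,0.85,0,0,0,-1]]]'|grep -E "pos|wrist"
python3 - <<'E'
from h import *
q,Rt=np.array([492.1,273.1,26.6]),Ro.from_rotvec([-2.59730234e+00,1.76712859e+00,-1.47648069e-04]).as_matrix()
print(rel(q,Rt),knobnow()); c=snap('side','s21.png');cv2.imwrite('pics/s21c.png',cv2.cvtColor(cv2.resize(np.asarray(c['color'])[120:200,150:270],None,fx=6,fy=6),cv2.COLOR_RGB2BGR))
E
```

```text
position: [491.6, 273.2, 39.1]
wrist_force: [0.7, 0.8, -1.3]
[ 3.51988321e-03 -5.12614588e-03  1.56778474e-01 -3.63583853e-04
 -2.50230952e-04  1.07474637e-04] [370.63624939 225.41833545  57.82183136]
```

View pics/s21c.png

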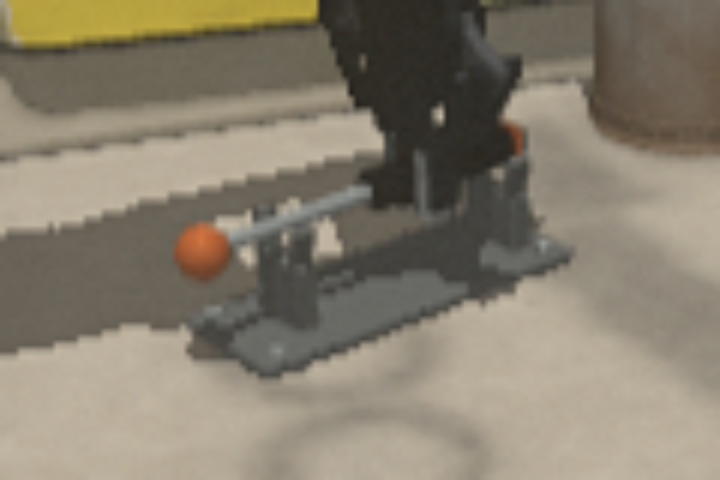

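Rod is entering both forks (shaft between the front fork's prongs). Finish lowering.

```bash
python3 -m creep '[[[0,-0.005,0.05,0,0,0,-1],[0,-0.005,0.1,0,0,0,-1],[0,-0.005,0.14,0,0,0,-1],[0,-0.005,0.14,0,0,0,-1]]]'|grep -E "pos|wrist"; python3 -m creep '[[[0,0,0.015,0,0,0,-1],[0,0,0.015,0,0,0,-1]]]'|grep -E "pos|wrist"
```

```text
position: [491.7, 273.3, 27.6]
wrist_force: [-0.5, -1.0, -1.6]
position: [492.2, 273.4, 27.0]
wrist_force: [-0.8, -0.2, -0.7]
```

```bash
python3 -m creep '[[[0,0,0.006,0,0,0,-1],[0,0,0.006,0,0,0,-0.5],[0,0,0.006,0,0,0,0],[0,0,0.006,0,0,0,0.6],[0,0,0.006,0,0,0,1],[0,0,0.006,0,0,0,1],[0,0,0.006,0,0,0,1],[0,0,0.006,0,0,0,1],[0,0,0.006,0,0,0,1]]]'|tail -3
python3 -m creep '[[[0,0,-0.2,0,0,0,1],[0,0,-0.5,0,0,0,1],[0,0,-1,0,0,0,1]]]'|grep pos;python3 -m creep '[[[0,0,-0.5,0,0,0,1],[0,0,-1,0,0,0,1],[0,0,-1,0,0,0,1],[0,0,-1,0,0,0,1]]]'|tail -3
python3 look.py 22
python3 - <<'E'
from h import *
c=snap('wrist','w22.png');im=np.asarray(c['color'],np.uint8); hsv=cv2.cvtColor(im,cv2.COLOR_RGB2HSV)
H,S,V=[hsv[...,i].astype(int) for i in range(3)]
n,l,st,ce=cv2.connectedComponentsWithStats(((S>140)&(H<22)&(V>100)).astype(np.uint8))
for i in range(1,n):
    if st[i,4]>60: print(ce[i],st[i],ray(c,*ce[i],46))
c=snap('side','s22.png');cv2.imwrite('pics/s22c.png',cv2.cvtColor(cv2.resize(np.asarray(c['color'])[120:200,150:270],None,fx=6,fy=6),cv2.COLOR_RGB2BGR))
E
```

```text
tcp_rot: [-2.597, 1.765, -0.005]
wrist_force: [0.1, -0.6, -0.7]
opening: 1.0
position: [490.0, 272.7, 105.1]
tcp_rot: [-2.595, 1.764, -0.007]
wrist_force: [-0.9, -0.2, -0.4]
opening: 0.999
knob rel [-84.9 446.3 205.9] F [-0.9 -0.2 -0.4] t 30.65
red 68 [ 451.5 -144.9] dish xy -69.6 29.8
red 69 [ 434.8 -217.4] dish xy -12.2 -17.4
red 69 [ 423.  -151.3] dish xy -76.5 1.5
red 79 [ 412.8 -284. ] dish xy 37.6 -66.8
green 28 [ 534.2 -199.7] dish xy 16.3 79.5
green 18 [ 508.6 -165.9] dish xy -25.3 71.7
green 29 [ 488.5 -285.5] dish xy 72.8 0.3
green 28 [ 461.6 -291.3] dish xy 65.9 -26.4
blue 9 [ 542.4 -177.5] dish xy 0.1 96.7
blue 9 [ 368.9 -263.7] dish xy -0.1 -97.0
[255.0990991  122.08108108] [247 119  17   7 111] [544.40405712 293.07630838  46.        ]
[447.05701754 232.05701754] [430 226  35  13 228] [512.79075126  56.66648875  46.        ]
[255.02962963 288.39259259] [246 280  19  18 270] [370.95647155 224.59657613  46.        ]
```

View pics/s22c.png

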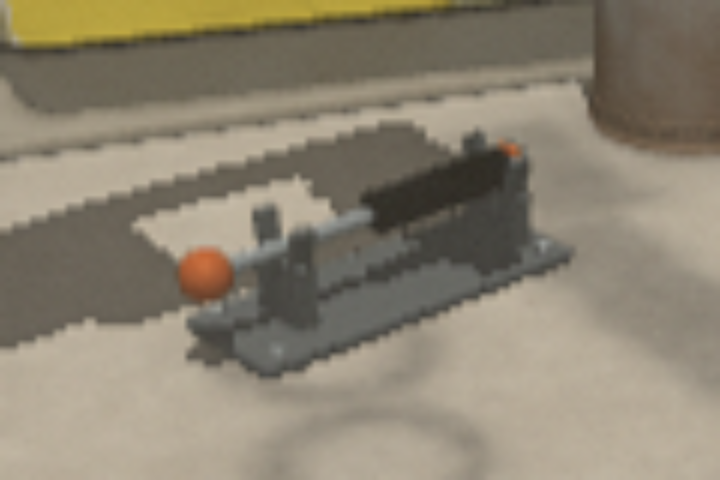

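View pics/t22.png

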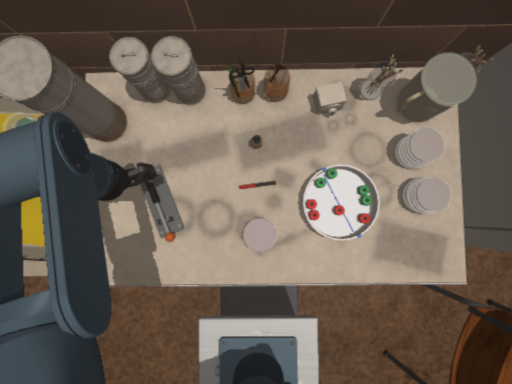

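View pics/w22.png

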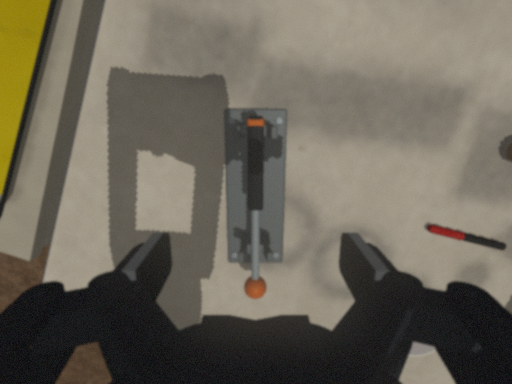

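The rod lies in its rest: the knob is at (371, 224.6), against (370, 224.3) before. The beads are mixed, and the dish and the bystanders have not moved. Handing in.

```bash
python3 -c "
from plant import *
print(job_done())"
```

```text
the job is handed in; nothing more can be done
None
```

The job is handed in at about 31 s of the 72 s, and every final check I made passed; the hand-in gave no verdict.

**What I did**
- I took the rod from its rest, tilted it 55° and set the knob down in the middle of the dish, feeling about 5 N at the bottom.
- I then stirred just over two anticlockwise turns at about 46 mm radius. On the second turn I reached out to 72 mm to push a red bead over the line.
- Finally I laid the rod back in its rest, let go and withdrew the gripper.

**Last checks**
- **Beads:** one half holds 3 red and 1 green, the other 1 red and 3 green. The green and red that crossed lie about 21–25 mm and 38 mm past the line. All eight stand upright on the floor of the dish.
- **Dish:** the blue marks moved less than 1 mm.
- **Rod:** the knob and handle end are within about 1 mm of where they lay before.
- **Bystanders:** the dropper, culture dish and marker look unmoved in the top picture. I did not measure them.

**What went wrong or disagreed**
- **Overshoot at pickup:** I repeated a lowering call by mistake, which took the gripper about 40 mm too low around the rest. It touched nothing, going by the force readings and pictures, and I raised it again.
- **First tilt direction:** it came close to a wrist joint limit, so I turned the rod to another direction before setting it down.
- **Camera disagreement:** the top and wrist cameras first differed by about 4 mm on the rod. A closer wrist view settled it.

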